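Set and check dispenser springs on the lever tester

ROBOT

A 6-joint arm with a two-finger parallel gripper is mounted at the origin on the work surface. World frame = base frame: x ahead of the robot, y to its left, z up, the work surface at z = 0. Lengths are in mm, angles in rad, forces in N, time in s.
With the tool pointing down it reaches from about 275 to 1000 mm from the base axis. Payload 8.4 kg.
Tool frame: the origin (TCP) lies at the very end of the fingers, on their centre line; the grasp point (between the pads) lies 19 mm behind it; z points along the fingers, x is the direction in which the jaws open and shut, and the axes are right-handed (so a half turn about z gives the same grasp; the last joint's range is limited). The gripper opens to 85 mm and grips with 20 to 120 N. Pads are 22 mm wide; open, the fingers measure 114 mm over their backs; the gripper's body (76 mm by 85 mm) begins 54 mm behind the grasp point. The pads swing forward as they close: fully open they stand 13 mm farther back than shut.
Start: joints at [1.212, 0.353, 1.633, -0, 1.155, -0.002], TCP at [218.297, 585.64, 231.281] pointing down, gripper open.
Joint ranges: [-2.63, 2.63], [-0.92, 2.1], [0.06, 2.66], [-1.3, 4.44], [0, 2.69], [-3.02, 3.02]. Speed limits (rad/s): [2.22, 2.22, 2.79, 3.14, 3.14, 3.14].

INTERFACE

Orientations are given as [roll, pitch, yaw] about the fixed x, y, z axes, in that order (R = Rz(yaw) Ry(pitch) Rx(roll)).
In Python, from rig import sense, grab_frame, calibration, sign_off gives the robot as it stands.
- The arm moves only by the tool servo_tool, never from a script. Its argument "series" is one flat list of numbers, 4 for each row, row after row: the shift along the world's x, y, z in m, then the turn about the world's z in degrees. In form: [x, y, z, yaw, x, y, z, yaw, ...]. A call has 1 to 8 rows; each row shifts and turns the commanded pose from where the row before left it; what a row does not reach is not made up. A row lasts 1/12 s, in which the tool goes at most 41.7 mm and 7.16 degrees, less where a joint would pass 70% of its speed; a pose out of reach is approached as far as the arm can. A call is refused whole if a number of a shift passes 0.0417 or a number of a turn 7.16, either way. A call with a gripper value outside its range is refused whole. "gripper" is the finger opening in m, from 0 to 0.0854, set as the call begins (left out, the last holds). The fingers move at their own pace and stop on an object; "newtons" is the grip in N (left out, the last holds). Time passes only in rows, so rows that do not move let the fingers close. It gives the time, the measured TCP pose, the force and the opening at its end, in the units of the state.
- sense(): the state, without advancing time (a new reading comes with each control period).
- grab_frame(name): name is "scene" or "top"; returns the picture (384x512x3 uint8, blue, green, red); there is no depth.
- calibration(name): a dict with "fx", "fy", "cx", "cy" (pixels), "rvec" (rotation vector, rad) and "tvec" (3), from world to camera coordinates, as OpenCV has them. Camera axes: x right, y down, z forward; pixel columns grow to the right and rows downward; lengths in mm; the calibration is good to about 2 mm. A picture is of the moment at which its call begins. calibration takes no time and is no camera call.
- sign_off(): hands the job in, once; it reports no verdict.
The state is a dict: "clock": time; "qpos": joint angles; "qvel": joint speeds; "joint_efforts": joint torques, N m; "eef_pos": TCP position; "tcp_rot": TCP orientation; "contact_force": force on the tool from outside, world axes, zero at the start; "wrist_torque": the same for the moment, N m; "opening": opening from 0.0 (shut) to 1.0 (fully open).
Only numpy, scipy, OpenCV 4.12 (cv2) and the standard library are available. Lean on these libraries where they do the work, as an engineer would, in place of code of your own. Each camera call takes 0.05 s, during which the arm holds its last target. There are 200 camera calls.

TASK

Take the wire basket up and off its rack and stand it on the black mat. Then set and check every new dispenser spring on the baking sheet: stand it in the middle of the tester's plate, pull the lever down until it is level with the red mark but not clearly past it, hold it there while you read the dial, and raise the lever again; a spring whose needle reaches the green goes in the basket, one that stays in the red goes in the red bin. Leave the lever raised and the other kitchen things where they are.

Things in the scene. Friction and masses are not known exactly. Their poses are not given: they have to be found in the camera images.
- tester: Fixed lever spring tester, blue base x -90..60, y -145..160 mm, 30 high. Origin on the table below the plate's middle; x from lever grip to dial, y along the level lever from hinge to grip. Lever pivot at y -110, z 105. Hinge cheeks 128 high (y -135..-85, x within 22); dial foot to x 180, dial 112 across at x 125, 115 high; height scale with red mark at x 26, y 142, 32 wide, 155 high
- plate_top (a point): Centre of the top face of the tester's round aluminium load plate, 130 mm across, 52 mm above the table when unloaded; flat, no rim. It sinks 0.2 mm per newton
- lever_handle (a point): Middle of the lever's black grip, a bar 14 mm thick, 72 mm long, along the tester's x, 220 mm from the pivot; it may turn between fingers closing along the tester's y while the lever swings about the tester's x. The steel lever arm (14 x 20 mm) starts 51 mm away on the +x side; its 40 mm presser ball, half-way along, comes down on the plate's middle
- lever (a joint): Lever angle, rad: 0 = level, pointer at the red mark, ball 32 mm above the unloaded plate; positive = raised, 1.57 upright, 1.75 back stop. Balanced: it stays where left (friction 0.45 N m), but a compressed spring pushes it back up. It can go past the mark to -0.12. On a 48 mm spring the ball touches at about 0.15
- needle (a joint): Dial needle, rad clockwise from rest: 0.1 rad per newton on the plate. Red arc 0.5 to 1.4 rad (5 to 14 N, tired), green arc 1.5 to 2.2 rad (15 to 22 N, good). With the lever at the mark a good spring reads about 1.8, a tired one about 1.1
- basket_grip (a point): Centre of the wire basket's green grip, where to pinch it: an upright tab 10 mm thick (basket's x), 44 mm wide (y), standing 20 mm above the rim at the middle of the front (-x) wall. This point is 14 mm below the tab's top, 56 mm above the basket's underside and 58 mm in front of its middle. Axes are the basket's
- basket_in (a point): Middle of the basket's inner floor, 3 mm above its underside; inside 100 (x) by 170 mm (y), walls 50 mm, 220 g. Two hooks on its back (+x) wall, 60 mm either side of the middle, 76 mm high, hang on the upper of a fixed rack's two bars (10 mm thick, along y, 105 and 155 mm above the table), lips 14 mm down behind it: lift 20 mm or more, then away along -x
- mat_top (a point): Middle of the top of the black rubber mat, 140 mm (x) by 200 mm (y), 2 mm thick, fixed. Axes are the mat's
- red_bin_in (a point): Middle of the inner floor (4 mm above the table) of the fixed red bin, inside 100 mm (x) by 130 mm (y), walls 42 mm high. Axes are the bin's
- spring_1_mid (a point): A new coil spring, at the start standing on end on a flat dark baking sheet 2 mm thick, with white plastic end cups; may be absent. 34 mm across, 48 mm tall, about 85 g. This point is on its axis 24 mm above its foot, z along its axis. Grip it from the side half-way up. Good and tired springs look alike
- spring_1_top (a point): Centre of that spring's top face: 24 mm above its middle point when new. Once pressed to the mark a spring keeps a set of 4 mm, so that afterwards this is 20 mm
- spring_2_mid (a point): Another spring of the same kind; may be absent
- spring_2_top (a point): Centre of that spring's top face
- spring_3_mid (a point): Another spring of the same kind; may be absent
- spring_3_top (a point): Centre of that spring's top face
- spring_4_mid (a point): Another spring of the same kind; may be absent
- spring_4_top (a point): Centre of that spring's top face
- spring_5_mid (a point): Another spring of the same kind; may be absent
- spring_5_top (a point): Centre of that spring's top face
- lime_cup: Lime-green plastic cup, 72 mm across, 85 mm tall, beyond the baking sheet; loose, leave it alone. Origin: its underside
- margarine: Yellow margarine tub, 80 x 110 x 50 mm, between the tester and the mat, near the robot; loose, leave it alone. Origin: its underside
- dough_hook: White dough hook lying on the table in front of the tester, about 160 mm long, 24 mm thick; loose, leave it alone. Origin: its underside
Mind the look-alikes: they are no part of the job. What is shaped like the part that bears spring_4_mid but blue is not meant.

How it is judged (in metres and radians):
On the way, in this order (a step that is already met when the one before it is completed fails the run):
1. the basket is off the rack and stands on the mat (horizontal distance between basket_in and mat_top below 0.05 m and height (world z) of basket_in below 0.012 m and angle between basket_in's own z axis and vertical below 0.1 rad), for 0.3 s.
2. a spring on the plate is held at the marked height while its force shows on the dial (value of joint lever between -0.045 and 0.03 rad and value of joint needle above 0.8 rad), for 0.4 s.
At the end, for the whole second after the job is handed in: Every spring has taken its set (at least 2.7 of 4 mm, by pressing to the mark); good springs are inside the basket, tired ones inside the red bin; the basket stands upright on the mat, middle within 50 mm of the mat's middle; the lever is raised above 1.2 rad (all of step 1 and x of spring_1_mid in the frame of basket_in between -0.05 and 0.05 m and y of spring_1_mid in the frame of basket_in between -0.085 and 0.085 m and z of spring_1_mid in the frame of basket_in between 0 and 0.045 m and distance between spring_1_mid and spring_1_top below 0.0213 m and x of spring_2_mid in the frame of red_bin_in between -0.05 and 0.05 m and y of spring_2_mid in the frame of red_bin_in between -0.065 and 0.065 m and z of spring_2_mid in the frame of red_bin_in between 0 and 0.04 m and distance between spring_2_mid and spring_2_top below 0.0213 m and x of spring_3_mid in the frame of basket_in between -0.05 and 0.05 m and y of spring_3_mid in the frame of basket_in between -0.085 and 0.085 m and z of spring_3_mid in the frame of basket_in between 0 and 0.045 m and distance between spring_3_mid and spring_3_top below 0.0213 m and x of spring_4_mid in the frame of red_bin_in between -0.05 and 0.05 m and y of spring_4_mid in the frame of red_bin_in between -0.065 and 0.065 m and z of spring_4_mid in the frame of red_bin_in between 0 and 0.04 m and distance between spring_4_mid and spring_4_top below 0.0213 m and x of spring_5_mid in the frame of basket_in between -0.05 and 0.05 m and y of spring_5_mid in the frame of basket_in between -0.085 and 0.085 m and z of spring_5_mid in the frame of basket_in between 0 and 0.045 m and distance between spring_5_mid and spring_5_top below 0.0213 m and value of joint lever above 1.2 rad); the robot touches nothing.
It fails at once if the lever is driven well past the mark (beyond -0.07 rad) (value of joint lever below -0.07 rad).
It fails at once if a bystander is pushed more than 6 cm away (distance of any of lime_cup, margarine, dough_hook from where it was at the start of the episode above 0.06 m).
Of spring_1, spring_2, spring_3, spring_4, spring_5 only 2 to 3 are there at a start; the rules pass over those that are not, and their reading is None.
At some moment in a run one of spring_1, spring_2, spring_3, spring_4, spring_5 may be knocked a few centimetres aside while the robot is not near it.
It also fails if it takes over 210 s, if anything falls off the work surface, if the arm or the gripper's body presses on something with over 40 N, if the wrist force passes 120 N, or if a joint passes its speed limit or range.

## Working session

There is one attempt and no reset: what is moved stays moved. The work goes in short steps, Python scripts to look and compute and a tool call to move; the robot and the scene stay as the last step left them, time stands still between calls to the robot, and variables do not carry over. Pictures are saved under pics/ and viewed, about 12 in all and at most 16, crops included, and the job is handed in when it is done.

Besides the shell and the picture viewer there is one more tool, called after "Emit:" by a JSON object that holds its "name" and its "arguments". servo_tool: Moves the arm, as the interface text tells. Its arguments: {"type":"object","properties":{"series":{"type":"array"},"gripper":{"type":"number"},"newtons":{"type":"number"}},"required":["series"]}

```bash
ls; mkdir -p pics; cat > h.py <<'E'
import numpy as np,cv2
from rig import *
def cam(n):
    c=calibration(n);K=np.array([[c['fx'],0,c['cx']],[0,c['fy'],c['cy']],[0,0,1.]])
    return K,np.array(c['rvec'],float),np.array(c['tvec'],float)
def proj(n,P):
    K,r,t=cam(n);return cv2.projectPoints(np.array(P,float).reshape(-1,1,3),r,t,K,None)[0].reshape(-1,2)
def ray(n,uv,z):
    K,r,t=cam(n);R=cv2.Rodrigues(r)[0];C=-R.T@t.reshape(3)
    out=[]
    for u,v in np.array(uv,float).reshape(-1,2):
        d=R.T@np.linalg.inv(K)@[u,v,1];out.append(C+d*(z-C[2])/d[2])
    return np.array(out)
def shot(n,f,crop=None,s=1):
    im=grab_frame(n);cv2.imwrite('pics/raw_'+f,im)
    if crop: x0,y0,x1,y1=crop;im=im[y0:y1,x0:x1]
    im=cv2.resize(im,None,fx=s,fy=s,interpolation=cv2.INTER_CUBIC);cv2.imwrite('pics/'+f,im);return im
E
python3 - <<'E'
from h import *
s=sense();print({k:np.round(v,3) for k,v in s.items()})
for n in('scene','top'):
    K,r,t=cam(n);R=cv2.Rodrigues(r)[0];print(n,K[0,0],-R.T@t)
shot('top','t1.png',None,1.5);shot('scene','s1.png',None,1.5)
E
```

```text
pics
{'clock': np.float64(0.0), 'qpos': array([ 1.212,  0.354,  1.634, -0.   ,  1.155, -0.002]), 'qvel': array([ 0.003, -0.002, -0.001,  0.   ,  0.001, -0.001]), 'joint_efforts': array([-5.0000e-03, -6.0524e+01, -3.4207e+01, -0.0000e+00,  9.0000e-03,
       -0.0000e+00]), 'eef_pos': array([218.149, 585.168, 230.542]), 'tcp_rot': array([-3.142e+00,  1.000e-03,  1.214e+00]), 'contact_force': array([-0.172, -0.071, -0.845]), 'wrist_torque': array([-0.02 ,  0.021,  0.018]), 'opening': np.float64(1.001)}
scene 425.9444504451987 [1054.23761876  547.76254047  940.43577528]
top 384.5720524367942 [ 323.37639567   54.63802752 1235.06157284]
```

View pics/t1.png

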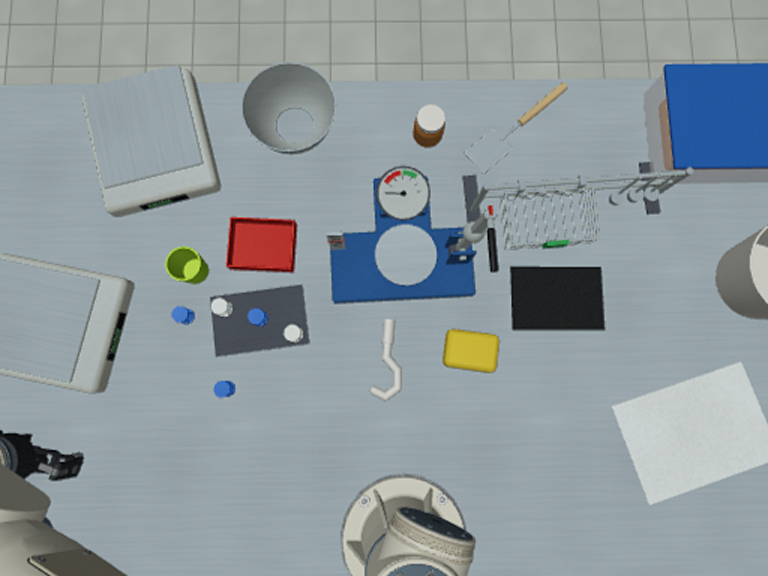

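View pics/s1.png

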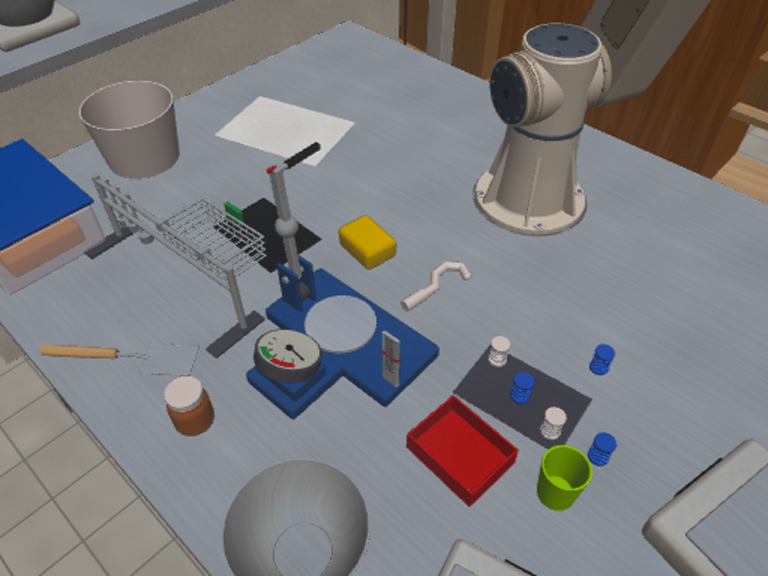

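Look-alikes: white springs at top (1.5×) (221,307) and (292,333), both on the sheet. Blue decoys are at (257,317) on the sheet and (183,315), (224,388) off it. The white dough hook and the red marks on the dial and lever could also confuse colour detection. I choose the two white springs and will check them in a close crop.

```bash
cat >> h.py <<'E'
def tri(ua,ub,a='top',b='scene'):
    P=[]
    for n in(a,b):
        K,r,t=cam(n);P.append(K@np.hstack([cv2.Rodrigues(r)[0],t.reshape(3,1)]))
    X=cv2.triangulatePoints(P[0],P[1],np.array(ua,float).reshape(2,1),np.array(ub,float).reshape(2,1)).ravel();return X[:3]/X[3]
def blobs(im,lo,hi,box,amin=20):
    m=cv2.inRange(cv2.cvtColor(im,cv2.COLOR_BGR2HSV),lo,hi);k=np.zeros_like(m);x0,y0,x1,y1=box;k[y0:y1,x0:x1]=m[y0:y1,x0:x1]
    return [(c.reshape(-1,2),cv2.contourArea(c),cv2.minAreaRect(c)) for c in cv2.findContours(k,cv2.RETR_EXTERNAL,cv2.CHAIN_APPROX_NONE)[0] if cv2.contourArea(c)>=amin]
E
python3 - <<'E'
from h import *
np.set_printoptions(precision=1,suppress=True)
t=cv2.imread('pics/raw_t1.png');s=cv2.imread('pics/raw_s1.png')
def show(nm,n,im,lo,hi,box,z,a=20):
    for c,ar,r in blobs(im,lo,hi,box,a):
        bp=cv2.boxPoints(r);print(nm,ar,'c',np.array(r[0]),'wh',np.array(r[1]),'ang %.1f'%r[2],'corners px',bp.round(1).tolist(),'\n   world c',ray(n,[r[0]],z)[0],'corners',ray(n,bp,z)[:,:2].tolist())
show('mat','top',t,(0,0,0),(180,255,40),(330,170,410,225),2,500)
show('bin rim','top',t,(0,150,60),(8,255,255),(140,130,210,190),42,500)
show('plate','top',t,(0,0,150),(180,60,255),(240,140,300,200),52,500)
show('spr','top',t,(0,0,170),(180,60,255),(138,190,206,238),50,20)
show('greenT','top',t,(50,120,40),(75,255,255),(340,150,400,175),140,5)
show('greenS','scene',s,(50,120,40),(80,255,255),(140,125,175,155),140,5)
show('handleT','top',t,(0,0,0),(180,255,40),(318,145,335,190),300,5)
show('handleS','scene',s,(0,0,0),(180,255,40),(185,90,216,115),300,5)
show('tub','top',t,(20,150,100),(32,255,255),(280,200,340,260),50,100)
show('sheet','top',t,(0,0,50),(180,60,90),(130,180,215,245),2,500)
a=cv2.resize(t[180:245,110:215],None,fx=5,fy=5,interpolation=cv2.INTER_CUBIC)
b=cv2.resize(t[100:190,300:410],None,fx=5,fy=5,interpolation=cv2.INTER_CUBIC)
w=max(a.shape[1],b.shape[1])
cv2.imwrite('pics/c1.png',cv2.resize(np.vstack([cv2.copyMakeBorder(i,0,0,0,w-i.shape[1],0) for i in(a,b)]),None,fx=.77,fy=.77))
E
```

```text
mat 2348.5 c [371. 198.] wh [40. 60.] ang 90.0 corners px [[341.0, 178.0], [401.0, 178.0], [401.0, 218.0], [341.0, 218.0]] 
   world c [ 487.2 -343.4    2. ] corners [[555.0033660517305, -249.04020906816694], [551.6284125607535, -446.6366480357316], [420.32133749371496, -436.3955207164598], [423.9530446388437, -241.96423860598557]]
bin rim 1420.5 c [173.7 162.5] wh [44.5 34.3] ang 2.7 corners px [[150.6999969482422, 178.60000610351562], [152.3000030517578, 144.3000030517578], [196.6999969482422, 146.39999389648438], [195.10000610351562, 180.6999969482422]] 
   world c [606.5 289.6  42. ] corners [[555.9629473048841, 361.16076613500917], [667.0081674016121, 358.34424384448386], [657.8286334476711, 217.0669652248637], [546.8081851908785, 221.8360792505695]]
plate 1229.5 c [270.  169.5] wh [39. 40.] ang 90.0 corners px [[250.0, 150.0], [290.0, 150.0], [290.0, 189.0], [250.0, 189.0]] 
   world c [576.6 -14.3  52. ] corners [[640.6759532292248, 47.4676776306608], [638.6559273943491, -79.3377960739821], [513.4294490323781, -75.11758777580471], [515.6168478880267, 49.70017550781064]]
spr 99
[... 3474 characters left out ...]
, 243.3000030517578], [297.6000061035156, 218.5], [332.79998779296875, 223.1999969482422], [329.5, 248.0]] 
   world c [ 374.7 -143.2   50. ] corners [[345.22452023116614, -82.81963765557862], [421.06591695691026, -95.75760731766192], [404.53082212533207, -204.06788239201384], [328.8884899726705, -190.0666005112048]]
sheet 2116.0 c [172.3 213.2] wh [38.9 62.5] ang 81.9 corners px [[138.60000610351562, 198.3000030517578], [200.5, 189.5], [206.0, 228.0], [144.10000610351562, 236.8000030517578]] 
   world c [449.6 300.    2. ] corners [[499.5490611881652, 408.77505462689857], [524.9108675052441, 209.90771728080261], [400.0850762941422, 192.17851931495443], [375.8317386284453, 388.195302699023]]
```

View pics/c1.png

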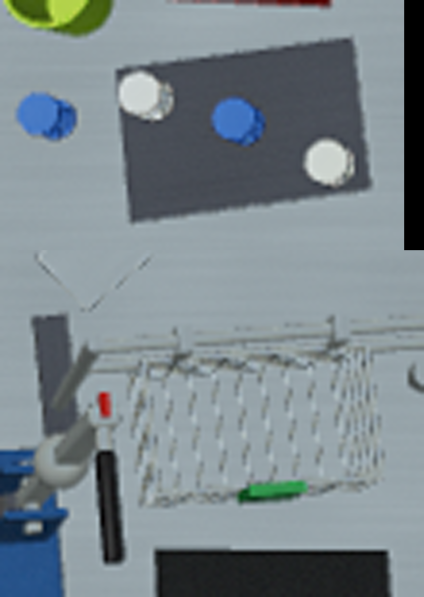

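The close crop confirms two white-capped springs on the sheet, at top px (146,204) and (194,221), with the blue one between them. The basket hangs with its green tab at about (370,162). Next I work out the tester frame, lever angle and basket pose.

```bash
python3 - <<'E'
from h import *
np.set_printoptions(precision=1,suppress=True)
t=cv2.imread('pics/raw_t1.png');s=cv2.imread('pics/raw_s1.png')
print('tab',tri((370.4,162),(155.6,140.4)))
print('handle near/far',tri((329.2,180),(210.2,97.8)),tri((326.6,152),(191.4,110)))
m=cv2.inRange(cv2.cvtColor(t,cv2.COLOR_BGR2HSV),(100,120,50),(125,255,255))
k=np.zeros_like(m);k[110:205,215:320]=m[110:205,215:320]
c=max(cv2.findContours(k,cv2.RETR_EXTERNAL,cv2.CHAIN_APPROX_NONE)[0],key=cv2.contourArea)
p=cv2.approxPolyDP(c,4,True).reshape(-1,2);print(np.c_[p,ray('top',p,30)[:,:2]])
# plate circle via gray threshold
for im,n in((t,'top'),(s,'scene')):
    box=(245,140,295,200) if n=='top' else (195,190,260,240)
    h=cv2.cvtColor(im,cv2.COLOR_BGR2HSV);q=np.zeros(m.shape,np.uint8);x0,y0,x1,y1=box
    q[y0:y1,x0:x1]=cv2.inRange(h,(0,0,150),(180,80,255))[y0:y1,x0:x1]
    c=max(cv2.findContours(q,cv2.RETR_EXTERNAL,cv2.CHAIN_APPROX_NONE)[0],key=cv2.contourArea)
    w=ray(n,c.reshape(-1,2)+0.0,52)[:,:2];(cx,cy),r=cv2.minEnclosingCircle(w.astype(np.float32));print(n,cx,cy,r,cv2.fitEllipse(w.astype(np.float32)))
E
```

```text
tab [ 576.5 -305.4  139.3]
handle near/far [ 492.  -143.1  320.1] [ 559.6 -137.7  323.1]
[[ 250.   119.   750.8   45.5]
 [ 251.   153.   636.6   44.3]
 [ 229.   156.   627.8  115.2]
 [ 231.   165.   598.1  109.1]
 [ 220.   167.   592.2  144.3]
 [ 222.   200.   485.6  138.6]
 [ 315.   196.   493.1 -156.2]
 [ 317.   168.   583.7 -166.6]
 [ 298.   168.   584.7 -105.5]
 [ 308.   152.   636.9 -139.8]
 [ 287.   153.   634.7  -71.8]
 [ 285.   136.   691.6  -67.1]
 [ 275.   146.   658.6  -33.7]
 [ 258.   144.   666.1   21.1]]
top 577.4376220703125 -14.823946952819824 64.93758392333984 ((577.50439453125, -14.899698257446289), (126.24092864990234, 126.85092163085938), 169.53086853027344)
scene 580.504150390625 -14.680986404418945 63.93083572387695 ((580.2724609375, -14.507051467895508), (123.51642608642578, 125.70621490478516), 2.609570026397705)
```

Emit:
{"name": "servo_tool", "arguments": {"series": [0.025, -0.03, 0.02, -7, 0.025, -0.03, 0.02, -7, 0.025, -0.03, 0.02, -7, 0.025, -0.03, 0.02, -7, 0.025, -0.03, 0.02, -7, 0.025, -0.03, 0.02, -7, 0.025, -0.03, 0.02, -7, 0.025, -0.03, 0.02, -7], "gripper": 0.06, "newtons": 60}}

```text
clock: 0.77
eef_pos: [408.8, 356.0, 384.0]
tcp_rot: [3.141, 0.0, 0.231]
contact_force: [0.9, 1.4, -0.3]
opening: 0.702
```

Emit:
{"name": "servo_tool", "arguments": {"series": [0.01, -0.036, 0, -0.9, 0.01, -0.036, 0, -0.9, 0.01, -0.036, 0, -0.9, 0.01, -0.036, 0, -0.9, 0.01, -0.036, 0, -0.9, 0.01, -0.036, 0, -0.9, 0.01, -0.036, 0, -0.9, 0.01, -0.036, 0, -0.9]}}

```text
clock: 1.43
eef_pos: [488.1, 67.9, 383.1]
tcp_rot: [-3.142, 0.0, 0.11]
contact_force: [0.2, 0.7, 0.6]
opening: 0.704
```

Emit:
{"name": "servo_tool", "arguments": {"series": [0.005, -0.036, 0, 0, 0.005, -0.036, 0, 0, 0.005, -0.036, 0, 0, 0.005, -0.036, 0, 0, 0.005, -0.036, 0, 0, 0.005, -0.036, 0, 0, 0.005, -0.036, 0, 0, 0.005, -0.036, 0, 0]}}

```text
clock: 2.1
eef_pos: [527.9, -220.1, 382.9]
tcp_rot: [-3.141, 0.0, 0.111]
contact_force: [0.3, 0.6, 1.3]
opening: 0.699
```

Emit:
{"name": "servo_tool", "arguments": {"series": [0.0125, -0.025, 0, 0, 0.013, -0.025, 0, 0, 0.013, -0.025, -0.03, 0, 0, 0, -0.04, 0, 0, 0, -0.04, 0, 0, 0, -0.04, 0, 0, 0, 0, 0, 0, 0, 0, 0]}}

```text
clock: 2.77
eef_pos: [565.5, -292.7, 231.6]
tcp_rot: [-3.139, 0.004, 0.111]
contact_force: [1.1, -0.9, 1.1]
opening: 0.703
```

```bash
python3 - <<'E'
from h import *
s=sense();print(s['eef_pos'],s['tcp_rot'])
a=shot('top','g1t.png',(330,110,420,190),5);b=shot('scene','g1s.png',(110,60,200,150),4)
cv2.imwrite('pics/g1.png',np.hstack([cv2.resize(a,(400,360)),cv2.resize(b,(360,360))]))
E
```

```text
[ 565.51844167 -292.66671388  231.61868688] [-3.13882696  0.0041003   0.1109112 ]
```

View pics/g1.png

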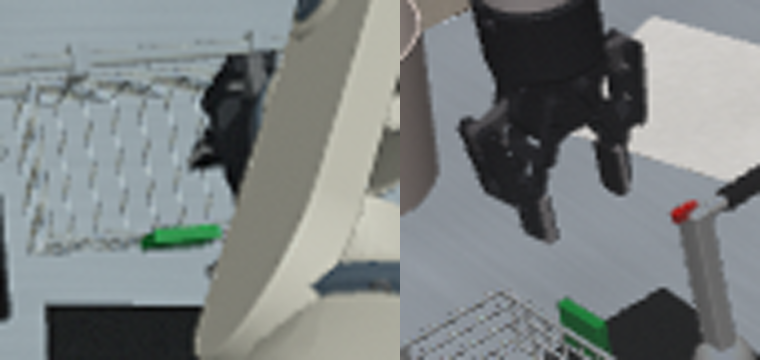

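The fingers hang above the tab, still about 11 mm short in x and 13 mm in y. I correct that and descend.

Emit:
{"name": "servo_tool", "arguments": {"series": [0.011, -0.0127, 0, 0, 0, 0, -0.03, 0, 0, 0, -0.03, 0, 0, 0, -0.03, 0, 0, 0, -0.02, 0, 0, 0, 0, 0, 0, 0, 0, 0, 0, 0, 0, 0]}}

```text
clock: 3.53
eef_pos: [579.7, -306.9, 126.5]
tcp_rot: [3.139, -0.004, 0.111]
contact_force: [0.5, 0.1, -0.2]
opening: 0.703
```

```bash
python3 - <<'E'
from h import *
s=sense();print(s['eef_pos'],s['contact_force'])
b=shot('scene','g2s.png',(110,80,200,170),6)
E
```

```text
[ 579.69439005 -306.93653739  126.52206344] [ 0.50843722  0.09989845 -0.16307071]
```

View pics/g2s.png

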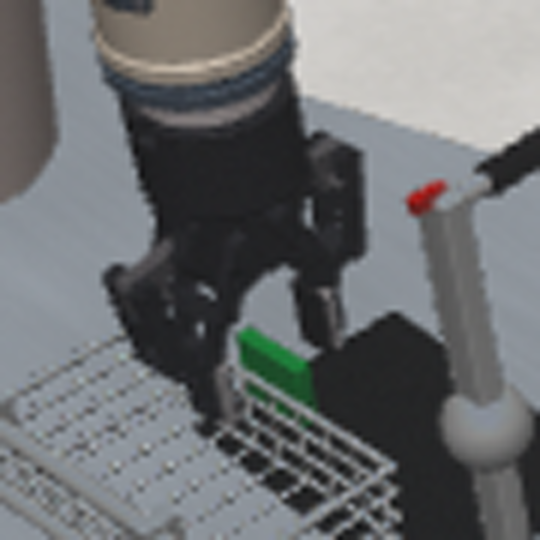

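The fingers straddle the tab. I go 4 mm lower, close and lift.

Emit:
{"name": "servo_tool", "arguments": {"series": [0, 0, -0.004, 0, 0, 0, 0, 0]}}

```text
clock: 3.75
eef_pos: [578.4, -306.3, 120.4]
tcp_rot: [3.14, -0.002, 0.111]
contact_force: [-0.5, 0.5, 0.2]
opening: 0.703
```

Emit:
{"name": "servo_tool", "arguments": {"series": [0, 0, 0, 0, 0, 0, 0, 0, 0, 0, 0, 0, 0, 0, 0, 0, 0, 0, 0, 0, 0, 0, 0, 0], "gripper": 0}}

```text
clock: 4.25
eef_pos: [578.9, -306.5, 120.7]
tcp_rot: [3.141, -0.003, 0.109]
contact_force: [-1.5, -0.8, 8.7]
opening: 0.145
```

Emit:
{"name": "servo_tool", "arguments": {"series": [0, 0, 0.006, 0, 0, 0, 0.006, 0, 0, 0, 0.006, 0, 0, 0, 0.006, 0, 0, 0, 0.006, 0, 0, 0, 0, 0, 0, 0, 0, 0]}}

```text
clock: 4.83
eef_pos: [577.3, -305.8, 149.2]
tcp_rot: [-3.141, 0.001, 0.111]
contact_force: [-0.3, 0.1, -3.0]
opening: 0.132
```

Emit:
{"name": "servo_tool", "arguments": {"series": [-0.01, -0.0011, 0, 0, -0.02, -0.0022, 0, 0, -0.025, -0.0028, 0, 0, -0.025, -0.0028, 0, 0, -0.025, -0.008, 0, -2, -0.025, -0.01, 0, -2, -0.018, -0.01, 0, -2, 0, 0, 0, 0]}}

```text
clock: 5.5
eef_pos: [425.4, -343.4, 148.7]
tcp_rot: [-3.141, 0.003, 0.003]
contact_force: [-0.1, -0.2, -2.5]
opening: 0.127
```

Emit:
{"name": "servo_tool", "arguments": {"series": [0, 0, -0.01, 0, 0, 0, -0.02, 0, 0, 0, -0.025, 0, 0, 0, -0.02, 0, 0, 0, -0.01, 0, 0, 0, 0, 0, 0, 0, 0, 0]}}

```text
clock: 6.08
eef_pos: [429.9, -342.5, 63.8]
tcp_rot: [-3.141, 0.001, 0.007]
contact_force: [-0.5, -0.4, -1.8]
opening: 0.129
```

```bash
python3 - <<'E'
from h import *
s=sense();print(s['eef_pos'],s['contact_force'],s['tcp_rot'])
b=shot('scene','p1.png',(90,70,240,190),5)
E
```

```text
[ 429.87641821 -342.45111849   63.75162826] [-0.49524208 -0.38813328 -1.78026953] [-3.14077595e+00  9.13261966e-04  7.05005148e-03]
```

View pics/p1.png

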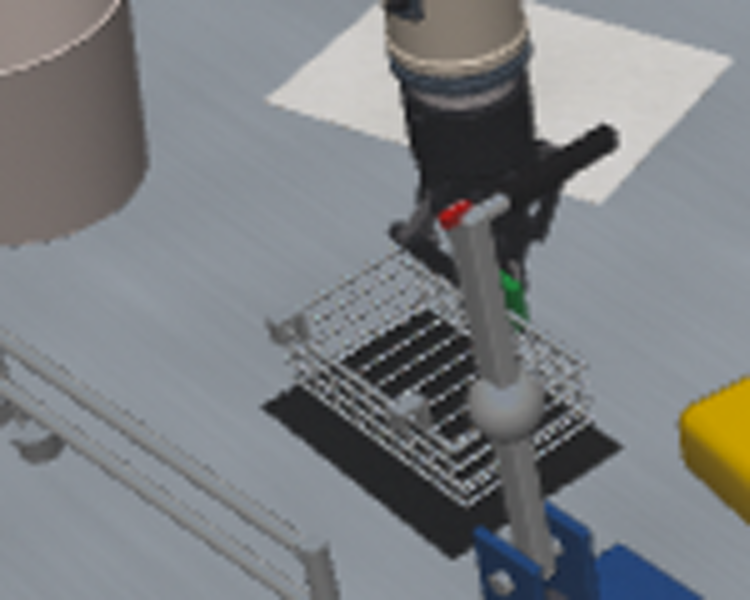

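The basket is off the rack and level above the mat. I lower it gently.

Emit:
{"name": "servo_tool", "arguments": {"series": [0, 0, -0.006, 0, 0, 0, -0.006, 0, 0, 0, -0.004, 0, 0, 0, 0, 0]}}

```text
clock: 6.47
eef_pos: [429.4, -342.6, 47.6]
tcp_rot: [-3.141, 0.001, 0.006]
contact_force: [-0.1, -0.0, -2.6]
opening: 0.129
```

Emit:
{"name": "servo_tool", "arguments": {"series": [0, 0, -0.003, 0, 0, 0, 0, 0, 0, 0, 0, 0]}}

```text
clock: 6.72
eef_pos: [429.7, -342.9, 45.2]
tcp_rot: [-3.142, 0.0, 0.006]
contact_force: [-0.0, -0.7, -2.2]
opening: 0.132
```

Emit:
{"name": "servo_tool", "arguments": {"series": [0, 0, -0.003, 0, 0, 0, 0, 0, 0, 0, 0, 0]}}

```text
clock: 6.97
eef_pos: [430.0, -343.1, 42.3]
tcp_rot: [3.141, -0.001, 0.006]
contact_force: [1.0, 0.8, -2.4]
opening: 0.131
```

Emit:
{"name": "servo_tool", "arguments": {"series": [0, 0, -0.003, 0, 0, 0, 0, 0, 0, 0, 0, 0]}}

```text
clock: 7.22
eef_pos: [429.8, -343.2, 40.5]
tcp_rot: [3.141, -0.001, 0.006]
contact_force: [-6.8, 1.4, 14.5]
opening: 0.131
```

Emit:
{"name": "servo_tool", "arguments": {"series": [0, 0, -0.002, 0, 0, 0, 0, 0, 0, 0, 0, 0]}}

```text
clock: 7.47
eef_pos: [429.7, -343.3, 40.2]
tcp_rot: [3.141, -0.001, 0.006]
contact_force: [-13.2, 5.9, 39.3]
opening: 0.132
```

Emit:
{"name": "servo_tool", "arguments": {"series": [0, 0, 0.002, 0, 0, 0, 0, 0]}}

```text
clock: 7.63
eef_pos: [430.1, -343.4, 40.8]
tcp_rot: [3.14, -0.001, 0.006]
contact_force: [-6.4, 0.6, 12.0]
opening: 0.129
```

Emit:
{"name": "servo_tool", "arguments": {"series": [0, 0, 0, 0, 0, 0, 0, 0, 0, 0, 0, 0, 0, 0, 0, 0], "gripper": 0.045}}

```text
clock: 7.97
eef_pos: [429.7, -342.8, 39.0]
tcp_rot: [-3.141, 0.0, 0.006]
contact_force: [0.5, 0.4, -0.4]
opening: 0.528
```

Emit:
{"name": "servo_tool", "arguments": {"series": [0, 0, 0.01, 0, 0, 0, 0.03, 0, 0, 0, 0.04, 0, 0, 0, 0.04, 0, 0, 0, 0.04, 0, 0, 0, 0.02, 0]}}

```text
clock: 8.47
eef_pos: [431.1, -343.9, 224.8]
tcp_rot: [3.138, -0.005, 0.006]
contact_force: [0.1, -0.9, 0.5]
opening: 0.525
```

Emit:
{"name": "servo_tool", "arguments": {"series": [-0.005, 0.03, 0, 7, -0.005, 0.036, 0, 7, -0.005, 0.036, 0, 7, -0.005, 0.036, 0, 7, 0, 0.036, 0, 7, 0, 0.036, 0, 7, 0, 0.036, 0, 7, 0, 0.036, 0, 7]}}

```text
clock: 9.13
eef_pos: [409.3, -59.3, 219.9]
tcp_rot: [3.141, -0.0, 0.989]
contact_force: [1.5, -0.6, -1.0]
opening: 0.526
```

Emit:
{"name": "servo_tool", "arguments": {"series": [0, 0.036, 0, 7, 0, 0.036, 0, 7, 0, 0.036, 0, 7, 0, 0.036, 0, 7, 0, 0, 0, 6, 0, 0, 0, 0]}}

```text
clock: 9.63
eef_pos: [409.5, 84.9, 219.8]
tcp_rot: [3.141, -0.0, 1.586]
contact_force: [-0.0, -0.2, -0.8]
opening: 0.528
```

```bash
python3 - <<'E'
from h import *
np.set_printoptions(precision=1,suppress=True)
s=sense();print(s['eef_pos'],s['contact_force'],s['tcp_rot'])
t=shot('top','t2.png',None,1.5);t=cv2.imread('pics/raw_t2.png')
for box in((141,197,152,212),(186,212,204,231)):
    for c,a,r in blobs(t,(0,0,150),(180,60,255),box,20): print(r, ray('top',[r[0]],50)[0])
E
```

```text
[409.5  84.9 219.8] [-0.  -0.2 -0.8] [ 3.1 -0.   1.6]
((146.0, 204.5), (11.0, 10.0), 90.0) [473.1 371.8  50. ]
((196.0, 221.0), (18.0, 14.0), 90.0) [419.2 217.5  50. ]
```

View pics/t2.png

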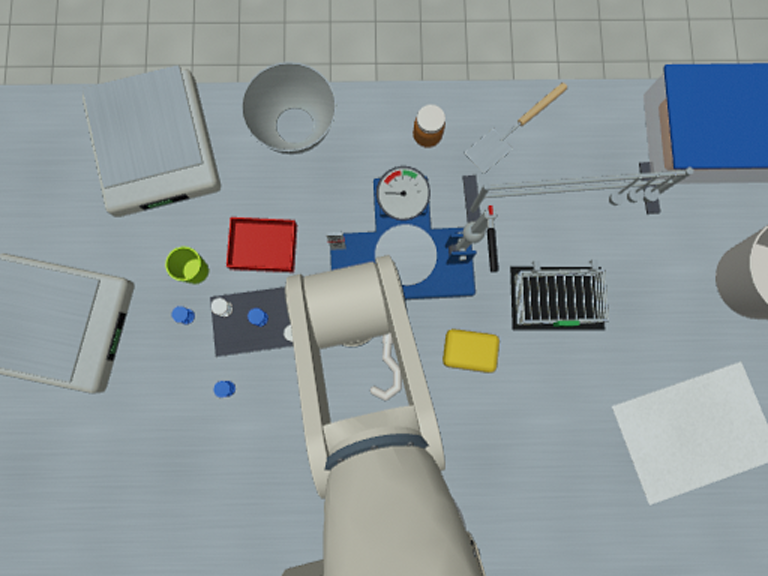

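The basket stands on the mat, rim centred about (559,297) in the 1.5× view, and both white springs are unmoved. I cross-check the spring positions in the scene view.

```bash
python3 - <<'E'
from h import *
np.set_printoptions(precision=1,suppress=True)
s=cv2.imread('pics/raw_s1.png');t=cv2.imread('pics/raw_t1.png')
for X in((418,221.5,50),(473,372,50)):
    for n,im in(('top',t),('scene',s)):
        u,v=proj(n,X)[0].round().astype(int)
        h=cv2.cvtColor(im,cv2.COLOR_BGR2HSV);m=cv2.inRange(h,(0,0,195),(180,30,255));q=np.zeros_like(m);q[v-11:v+12,u-11:u+12]=m[v-11:v+12,u-11:u+12]
        if n=='scene': q[v+6:]=0
        M=cv2.moments(q,True);c=(M['m10']/M['m00'],M['m01']/M['m00']);print(n,M['m00'],(u,v),np.array(c),ray(n,[c],50)[0])
E
```

```text
top 82.0 (np.int64(195), np.int64(221)) [194.3 221.5] [417.7 222.7  50. ]
scene 82.0 (np.int64(334), np.int64(228)) [333.3 228.6] [421.  222.2  50. ]
top 85.0 (np.int64(146), np.int64(205)) [145.8 203.9] [474.9 372.3  50. ]
scene 94.0 (np.int64(371), np.int64(275)) [369.4 276.3] [477.6 370.4  50. ]
```

Emit:
{"name": "servo_tool", "arguments": {"series": [0.0025, 0.0347, 0, 0, 0.0025, 0.035, 0, 0, 0.0025, 0.035, 0, 0, 0.0025, 0.035, 0, 0, 0, 0, -0.04, 0, 0, 0, -0.04, 0, 0, 0, -0.04, 0, 0, 0, 0, 0], "gripper": 0.062}}

```text
clock: 10.35
eef_pos: [415.8, 219.5, 93.5]
tcp_rot: [-3.132, 0.005, 1.572]
contact_force: [-2.3, -0.2, -0.2]
opening: 0.725
```

Emit:
{"name": "servo_tool", "arguments": {"series": [0, 0, 0, 0, 0, 0, 0, 0]}}

```text
clock: 10.52
eef_pos: [421.0, 222.5, 100.9]
tcp_rot: [3.14, -0.001, 1.574]
contact_force: [0.1, 0.4, 0.3]
opening: 0.726
```

Emit:
{"name": "servo_tool", "arguments": {"series": [-0.0015, 0, -0.03, 0, 0, 0, -0.03, 0, 0, 0, -0.025, 0, 0, 0, -0.008, 0, 0, 0, 0, 0, 0, 0, 0, 0]}}

```text
clock: 11.02
eef_pos: [419.7, 223.3, 8.0]
tcp_rot: [3.14, -0.001, 1.576]
contact_force: [-0.0, -0.2, 0.9]
opening: 0.724
```

Emit:
{"name": "servo_tool", "arguments": {"series": [0, 0, 0, 0, 0, 0, 0, 0, 0, 0, 0, 0, 0, 0, 0, 0, 0, 0, 0, 0], "gripper": 0.0, "newtons": 30}}

```text
clock: 11.43
eef_pos: [419.4, 223.4, 7.8]
tcp_rot: [3.139, -0.001, 1.577]
contact_force: [0.1, -1.0, 12.1]
opening: 0.389
```

Emit:
{"name": "servo_tool", "arguments": {"series": [0, 0, 0.005, 0, 0, 0, 0.02, 0, 0, 0, 0.03, 0, 0, 0, 0.04, 0, 0, 0, 0.04, 0, 0, 0, 0, 0]}}

```text
clock: 11.93
eef_pos: [421.9, 224.8, 148.6]
tcp_rot: [3.132, -0.005, 1.577]
contact_force: [1.7, 1.6, -1.1]
opening: 0.384
```

Emit:
{"name": "servo_tool", "arguments": {"series": [0, -0.034, 0, 0, 0, -0.034, 0, 0, 0, -0.034, 0, 0, 0, -0.034, 0, 0, 0, -0.034, 0, 0, 0, -0.034, 0, 0, 0, -0.034, 0, 0, 0, 0, 0, 0]}}

```text
clock: 12.6
eef_pos: [417.9, -19.5, 141.7]
tcp_rot: [3.141, 0.001, 1.574]
contact_force: [2.0, 0.2, -0.1]
opening: 0.386
```

Emit:
{"name": "servo_tool", "arguments": {"series": [0.032, 0, 0, 0, 0.032, 0, 0, 0, 0.032, 0, 0, 0, 0.032, 0, 0, 0, 0.032, 0, 0, 0, 0, 0, 0, 0, 0, 0, 0, 0]}}

```text
clock: 13.18
eef_pos: [579.2, -14.7, 141.1]
tcp_rot: [3.141, -0.0, 1.577]
contact_force: [-0.7, -1.0, -1.2]
opening: 0.387
```

Emit:
{"name": "servo_tool", "arguments": {"series": [0, 0, -0.02, 0, 0, 0, -0.03, 0, 0, 0, -0.02, 0, 0, 0, -0.008, 0, 0, 0, -0.003, 0, 0, 0, 0, 0, 0, 0, 0, 0]}}

```text
clock: 13.77
eef_pos: [578.7, -15.1, 61.4]
tcp_rot: [3.14, 0.0, 1.577]
contact_force: [-0.2, 0.1, -0.4]
opening: 0.384
```

Emit:
{"name": "servo_tool", "arguments": {"series": [0, 0, -0.002, 0, 0, 0, 0, 0, 0, 0, 0, 0]}}

```text
clock: 14.02
eef_pos: [578.6, -15.2, 59.0]
tcp_rot: [3.14, 0.0, 1.577]
contact_force: [1.0, 1.0, -1.3]
opening: 0.384
```

Emit:
{"name": "servo_tool", "arguments": {"series": [0, 0, -0.0015, 0, 0, 0, 0, 0, 0, 0, 0, 0]}}

```text
clock: 14.27
eef_pos: [578.7, -15.2, 57.2]
tcp_rot: [3.141, 0.0, 1.577]
contact_force: [-0.3, -0.3, 4.0]
opening: 0.389
```

Emit:
{"name": "servo_tool", "arguments": {"series": [0, 0, 0, 0, 0, 0, 0, 0, 0, 0, 0, 0, 0, 0, 0, 0], "gripper": 0.06}}

```text
clock: 14.6
eef_pos: [578.0, -15.2, 56.6]
tcp_rot: [-3.141, -0.0, 1.577]
contact_force: [-0.0, 0.5, 0.3]
opening: 0.703
```

Emit:
{"name": "servo_tool", "arguments": {"series": [0, 0, 0.01, 0, 0, 0, 0.03, 0, 0, 0, 0.04, 0, -0.03, 0, 0.04, 0, -0.035, 0, 0.03, 0, -0.035, 0, 0.03, 0, -0.035, 0, 0.03, 0, -0.035, 0, 0.03, 0]}}

```text
clock: 15.27
eef_pos: [424.8, -15.1, 280.1]
tcp_rot: [3.141, 0.0, 1.577]
contact_force: [-0.3, 0.1, 0.7]
opening: 0.701
```

Emit:
{"name": "servo_tool", "arguments": {"series": [0, -0.03, 0.03, 0, 0, -0.03, 0.03, 0, 0, -0.03, 0.03, 0, 0, -0.02, 0.01, 0, 0, 0, 0, 0, 0, 0, 0, 0]}}

```text
clock: 15.77
eef_pos: [426.5, -124.1, 377.8]
tcp_rot: [3.14, 0.0, 1.575]
contact_force: [-0.4, -0.8, -1.3]
opening: 0.707
```

```bash
python3 - <<'E'
from h import *
np.set_printoptions(precision=1,suppress=True)
s=sense();print(s['eef_pos'],s['contact_force'],s['tcp_rot'])
shot('top','t3.png',(190,90,350,210),4.5)
im=shot('scene','s3.png',(150,70,310,290),2.7)
E
```

```text
[ 426.5 -124.1  377.8] [-0.4 -0.8 -1.3] [3.1 0.  1.6]
```

View pics/s3.png

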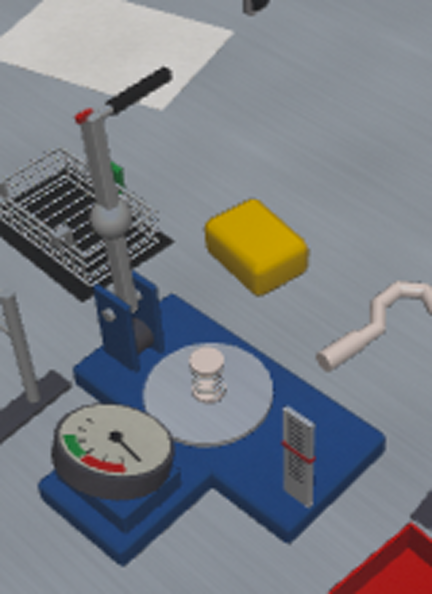

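The spring stands in the plate's middle, needle at rest, lever just behind upright. Now the handle.

Emit:
{"name": "servo_tool", "arguments": {"series": [0.03, -0.006, 0, 0, 0.035, -0.006, 0, 0, 0.03, -0.004, 0, 0, 0, 0, 0, 0, 0, 0, -0.025, 0, 0, 0, -0.03, 0, 0, 0, -0.02, 0, 0, 0, 0, 0]}}

```text
clock: 16.53
eef_pos: [518.6, -137.5, 296.7]
tcp_rot: [-3.133, -0.003, 1.578]
contact_force: [-1.5, 0.4, -0.8]
opening: 0.707
```

Emit:
{"name": "servo_tool", "arguments": {"series": [0, 0, 0, 0, 0, 0, 0, 0]}}

```text
clock: 16.7
eef_pos: [522.0, -139.0, 302.9]
tcp_rot: [3.141, 0.0, 1.578]
contact_force: [0.4, 0.3, 1.0]
opening: 0.704
```

```bash
python3 - <<'E'
from h import *
s=sense();print(s['eef_pos'],s['contact_force'],s['tcp_rot'])
im=shot('scene','s4.png',(150,40,250,140),5)
E
```

```text
[ 522.01341334 -139.01477489  302.91869158] [0.44926582 0.27228824 0.96007116] [3.14092774e+00 8.95661849e-05 1.57782804e+00]
```

View pics/s4.png

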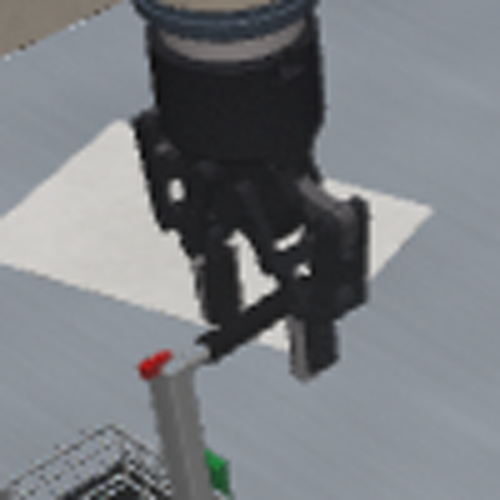

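The handle lies between the fingers. I close.

Emit:
{"name": "servo_tool", "arguments": {"series": [0, 0, 0, 0, 0, 0, 0, 0, 0, 0, 0, 0, 0, 0, 0, 0, 0, 0, 0, 0, 0, 0, 0, 0, 0, 0, 0, 0], "gripper": 0, "newtons": 25}}

```text
clock: 17.33
eef_pos: [521.9, -139.7, 302.6]
tcp_rot: [3.141, 0.0, 1.577]
contact_force: [-1.3, -0.4, 6.4]
opening: 0.15
```

```bash
python3 - <<'E'
import numpy as np
# arc rows from th0 to given angle
th0=np.arctan2(321.6-105,-139-(-126.4));print(th0)
th=th0-np.cumsum([.06]+[.13]*11+[.0]);th[-1]=.0
p=220*np.c_[-np.cos(th)*0.03,np.cos(th),np.sin(th)]
p0=220*np.array([-np.cos(th0)*.03,np.cos(th0),np.sin(th0)])
print(np.c_[th,np.diff(np.vstack([p0,p]),axis=0)].round(3))
E
```

```text
1.6289025880560193
[[  1.569  -0.396  13.193   0.371]
 [  1.439  -0.855  28.516  -1.91 ]
 [  1.309  -0.841  28.028  -5.591]
 [  1.179  -0.812  27.066  -9.177]
 [  1.049  -0.769  25.648 -12.608]
 [  0.919  -0.714  23.797 -15.827]
 [  0.789  -0.646  21.545 -18.778]
 [  0.659  -0.568  18.929 -21.413]
 [  0.529  -0.48   15.993 -23.686]
 [  0.399  -0.384  12.788 -25.559]
 [  0.269  -0.281   9.367 -27.001]
 [  0.139  -0.174   5.787 -27.988]
 [  0.     -0.064   2.119 -30.46 ]]
```

Emit:
{"name": "servo_tool", "arguments": {"series": [-0.0004, 0.0132, 0.0004, 0, -0.0008, 0.0285, -0.0019, 0, -0.0008, 0.028, -0.0056, 0, -0.0008, 0.027, -0.0092, 0, -0.0008, 0.0256, -0.0126, 0, -0.0007, 0.0238, -0.0158, 0, -0.0006, 0.0215, -0.0188, 0, 0, 0, 0, 0]}}

```text
clock: 18.0
eef_pos: [515.9, 31.3, 235.6]
tcp_rot: [-3.14, -0.002, 1.579]
contact_force: [0.4, 2.9, -1.1]
opening: 0.15
```

Emit:
{"name": "servo_tool", "arguments": {"series": [0, 0, 0, 0]}}

```text
clock: 18.08
eef_pos: [516.0, 29.7, 237.3]
tcp_rot: [-3.139, -0.001, 1.579]
contact_force: [-2.6, 4.3, -0.9]
opening: 0.155
```

Emit:
{"name": "servo_tool", "arguments": {"series": [-0.0006, 0.0189, -0.0214, 0, -0.0005, 0.016, -0.0237, 0, -0.0004, 0.0128, -0.0256, 0, -0.0003, 0.0094, -0.027, 0, 0, 0, 0, 0, 0, 0, 0, 0]}}

```text
clock: 18.58
eef_pos: [514.2, 84.9, 139.4]
tcp_rot: [-3.139, 0.001, 1.577]
contact_force: [-2.0, 1.4, -3.7]
opening: 0.155
```

```bash
python3 - <<'E'
from h import *
np.set_printoptions(precision=1,suppress=True)
s=sense();print(s['eef_pos'],s['contact_force'])
a=shot('scene','s5.png',(170,120,310,280),3.7)
E
```

```text
[514.2  84.9 139.4] [-2.   1.4 -3.7]
```

View pics/s5.png

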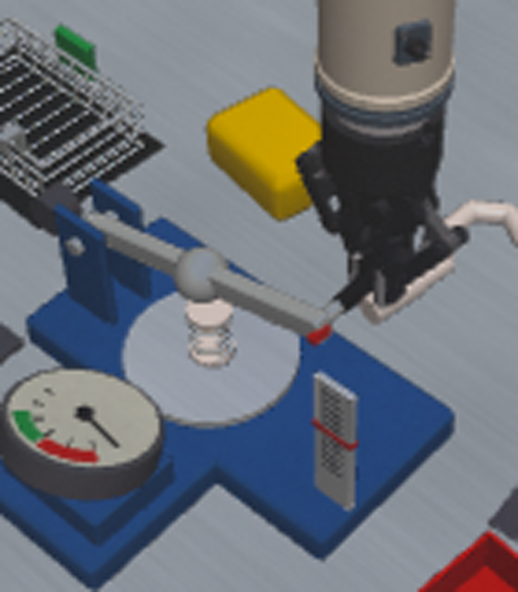

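Emit:
{"name": "servo_tool", "arguments": {"series": [-0.0001, 0.004, -0.02, 0, 0, 0.002, -0.015, 0, 0, 0.001, -0.01, 0, 0, 0.0005, -0.005, 0, 0, 0, 0, 0, 0, 0, 0, 0, 0, 0, 0, 0]}}

```text
clock: 19.22
eef_pos: [514.4, 91.7, 91.4]
tcp_rot: [-3.14, 0.001, 1.577]
contact_force: [-6.0, -2.5, 4.2]
opening: 0.155
```

```bash
python3 - <<'E'
from h import *
np.set_printoptions(precision=1,suppress=True)
s=sense();print(s['eef_pos'],s['contact_force'])
a=shot('scene','s6.png',(165,180,285,260),6.5)
E
```

```text
[514.4  91.7  91.4] [-6.  -2.5  4.2]
```

View pics/s6.png

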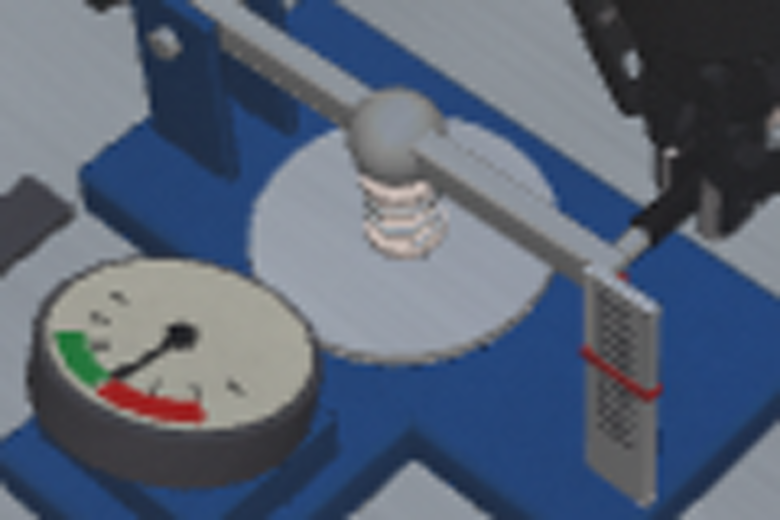

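The needle is at the red/green boundary (crop (110,380)), with the pointer tip still above the mark. I lower 5 mm and compare with the projected lever tip.

Emit:
{"name": "servo_tool", "arguments": {"series": [0, 0, -0.003, 0, 0, 0, -0.003, 0, 0, 0, 0, 0, 0, 0, 0, 0, 0, 0, 0, 0, 0, 0, 0, 0]}}

```text
clock: 19.77
eef_pos: [514.5, 91.8, 85.7]
tcp_rot: [-3.141, 0.001, 1.577]
contact_force: [-4.8, -1.8, 5.7]
opening: 0.154
```

```bash
cat >> h.py <<'E'
def needle(f):
    "needle angle from the rectified dial (dial face z~112, centre tester (125,0))"
    im=cv2.imread('pics/raw_'+f);c=np.array([579+125,-14.7+125*.03,113]);g=np.linspace(-60,60,361)
    X,Y=np.meshgrid(g,g) # rows: +x world downward? row=world -x, col=world -y => like top view
    P=np.c_[(c[0]-Y).ravel(),(c[1]-X).ravel(),np.full(X.size,c[2])]
    uv=proj('scene',P).astype(np.float32).reshape(361,361,2);return cv2.remap(im,uv[...,0],uv[...,1],cv2.INTER_CUBIC)
E
python3 - <<'E'
from h import *
np.set_printoptions(precision=1,suppress=True)
s=sense();print(s['eef_pos'],s['contact_force'])
a=shot('scene','s7.png',(165,180,285,260),4)
n=needle('s7.png');cv2.imwrite('pics/n7.png',np.hstack([cv2.resize(n,(320,320)),a]))
def T(x,y,z): return (579+x-.03*y,-14.7+y+.03*x,z)
for th in(.05,.03,.01,-.02,-.045):
    print(th,'handle tcp end',[((np.array(proj('scene',T(x,-110+r*np.cos(th),105+r*np.sin(th)))[0])-[165,180])*4).round() for x,r in((0,110),(0,220),(-20,220))])
E
```

```text
[514.5  91.8  85.7] [-4.8 -1.8  5.7]
0.05 handle tcp end [array([243.,  79.]), array([370., 161.]), array([391., 143.])]
0.03 handle tcp end [array([244.,  81.]), array([370., 166.]), array([391., 147.])]
0.01 handle tcp end [array([244.,  83.]), array([370., 171.]), array([391., 152.])]
-0.02 handle tcp end [array([244.,  87.]), array([370., 177.]), array([391., 158.])]
-0.045 handle tcp end [array([244.,  89.]), array([370., 182.]), array([391., 164.])]
```

View pics/n7.png

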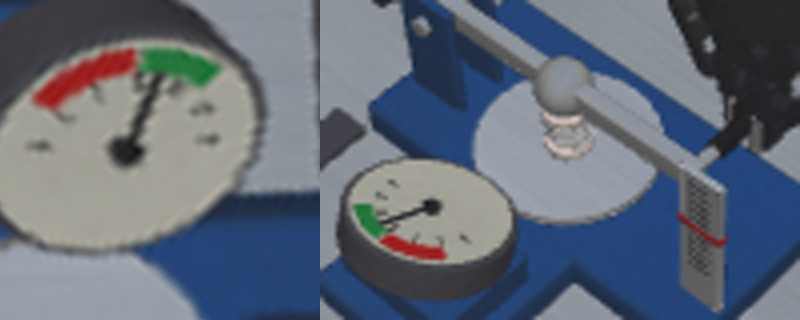

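The needle sits inside the green, about 1.7, so spring A is good. I lower another 2 mm to be safely at the mark and hold for 0.6 s. Then I raise the lever along the arc.

Emit:
{"name": "servo_tool", "arguments": {"series": [0, 0, -0.002, 0, 0, 0, 0, 0, 0, 0, 0, 0, 0, 0, 0, 0, 0, 0, 0, 0, 0, 0, 0, 0, 0, 0, 0, 0, 0, 0, 0, 0]}}

```text
clock: 20.48
eef_pos: [514.5, 91.9, 83.8]
tcp_rot: [-3.141, 0.001, 1.577]
contact_force: [-6.9, -1.6, 6.8]
opening: 0.154
```

```bash
python3 - <<'E'
from h import *
grab=shot('scene','s8.png')
s=sense();p=s['eef_pos'];print(p,s['contact_force'])
h=cv2.cvtColor(grab,cv2.COLOR_BGR2HSV)
n=needle('s8.png');cv2.imwrite('pics/n8.png',n)
th0=0.0;th=np.cumsum([.06,.12]+[.13]*11);th=np.minimum(th,1.6)
P=220*np.c_[-np.cos(th)*0.03,np.cos(th),np.sin(th)];p0=220*np.array([-.03,1,0])
print(np.c_[th,np.diff(np.vstack([p0,P]),axis=0)].round(1))
E
```

```text
[514.49871113  91.85997496  83.78022777] [-6.35745648 -2.20589657  7.21287039]
[[  0.1   0.   -0.4  13.2]
 [  0.2   0.1  -3.2  26.2]
 [  0.3   0.2  -6.9  27.7]
 [  0.4   0.3 -10.5  26.6]
 [  0.6   0.4 -13.8  25. ]
 [  0.7   0.5 -17.   23. ]
 [  0.8   0.6 -19.8  20.6]
 [  1.    0.7 -22.3  17.9]
 [  1.1   0.7 -24.4  14.8]
 [  1.2   0.8 -26.1  11.5]
 [  1.4   0.8 -27.4   8.1]
 [  1.5   0.8 -28.2   4.4]
 [  1.6   0.8 -26.4   0.8]]
```

Emit:
{"name": "servo_tool", "arguments": {"series": [0.0001, -0.0004, 0.0132, 0, 0.0001, -0.0032, 0.0262, 0, 0.0002, -0.0069, 0.0277, 0, 0.0003, -0.0105, 0.0266, 0, 0.0004, -0.0138, 0.025, 0, 0.0005, -0.017, 0.023, 0, 0.0006, -0.0198, 0.0206, 0, 0, 0, 0, 0]}}

```text
clock: 21.2
eef_pos: [517.3, 20.2, 250.5]
tcp_rot: [3.139, -0.003, 1.575]
contact_force: [-11.4, 14.1, 16.5]
opening: 0.153
```

Emit:
{"name": "servo_tool", "arguments": {"series": [0.0007, -0.0223, 0.0179, 0, 0.0007, -0.0244, 0.0148, 0, 0.0008, -0.0261, 0.0115, 0, 0.0008, -0.0274, 0.0081, 0, 0.0008, -0.0282, 0.0044, 0, 0.0008, -0.0264, 0.0008, 0, 0, 0, 0, 0, 0, 0, 0, 0]}}

```text
clock: 21.87
eef_pos: [523.2, -136.6, 305.9]
tcp_rot: [3.136, 0.003, 1.574]
contact_force: [-1.9, -3.0, 13.7]
opening: 0.151
```

Emit:
{"name": "servo_tool", "arguments": {"series": [0, 0, 0, 0, 0, 0, 0, 0, 0, 0, 0, 0, 0, 0, 0, 0], "gripper": 0.062}}

```text
clock: 22.2
eef_pos: [521.6, -133.7, 302.6]
tcp_rot: [-3.142, -0.0, 1.577]
contact_force: [-0.6, 0.4, 0.7]
opening: 0.712
```

Emit:
{"name": "servo_tool", "arguments": {"series": [0, 0, 0.02, 0, 0, 0, 0.03, 0, -0.02, 0, 0.02, 0, -0.04, 0, 0, 0, -0.04, 0.01, 0, 0, 0, 0.035, -0.01, 0, 0, 0.035, -0.03, 0, 0, 0.035, -0.03, 0]}}

```text
clock: 22.87
eef_pos: [421.7, -24.7, 308.9]
tcp_rot: [3.137, 0.0, 1.575]
contact_force: [0.5, 0.4, 0.1]
opening: 0.724
```

Emit:
{"name": "servo_tool", "arguments": {"series": [0, 0.007, -0.04, 0, 0, 0, -0.04, 0, 0, 0, -0.04, 0, 0, 0, -0.03, 0, 0, 0, 0, 0, 0, 0, 0, 0]}}

```text
clock: 23.37
eef_pos: [420.7, -18.3, 157.7]
tcp_rot: [-3.138, -0.0, 1.577]
contact_force: [-0.2, 0.1, 0.6]
opening: 0.728
```

```bash
cat >> h.py <<'E'
def spring(n,X,r=11,save=None):
    im=grab_frame(n)
    if save: cv2.imwrite('pics/raw_'+save,im)
    u,v=proj(n,X)[0].round().astype(int);m=cv2.inRange(cv2.cvtColor(im,cv2.COLOR_BGR2HSV),(0,0,195),(180,60 if n=='scene' else 30,255))
    q=np.zeros_like(m);q[v-r:v+r,u-r:u+r]=m[v-r:v+r,u-r:u+r]
    if n=='scene':q[v+6:]=0
    M=cv2.moments(q,True);c=(M['m10']/max(M['m00'],1),M['m01']/max(M['m00'],1));print(n,M['m00'],(u,v),c,ray(n,[c],X[2])[0])
E
python3 - <<'E'
from h import *
np.set_printoptions(precision=1,suppress=True)
s=sense();print(s['eef_pos'],s['contact_force'])
spring('scene',(579,-15,96),9,'a1.png');spring('top',(579,-15,96),9,'a2.png')
spring('scene',(476,371,50));spring('top',(476,371,50))
# same estimator on picture before the press
im=cv2.imread('pics/raw_s3.png');u,v=proj('scene',(579,-15,100))[0].round().astype(int)
h=cv2.cvtColor(im,cv2.COLOR_BGR2HSV);print(u,v,h[v-4:v+5,u].tolist(),h[v-12,u].tolist())
s=shot('scene','a3.png',(150,70,310,290),2.7)
E
```

```text
[420.7 -18.3 157.7] [-0.2  0.1  0.6]
scene 81.0 (np.int64(226), np.int64(203)) (226.09876543209876, 203.77777777777777) [580.2 -13.8  96. ]
top 87.0 (np.int64(271), np.int64(166)) (270.62068965517244, 166.4022988505747) [576.7 -13.8  96. ]
scene 107.0 (np.int64(370), np.int64(276)) (369.76635514018693, 276.6542056074766) [478.  371.6  50. ]
top 83.0 (np.int64(146), np.int64(204)) (145.7710843373494, 203.9156626506024) [474.9 372.5  50. ]
226 202 [[165, 6, 166], [9, 25, 197], [9, 26, 197], [9, 26, 197], [9, 26, 196], [9, 26, 197], [9, 26, 197], [9, 26, 197], [10, 27, 198]] [109, 175, 118]
```

Emit:
{"name": "servo_tool", "arguments": {"series": [0.03, 0.004, 0, 0, 0.032, 0, 0, 0, 0.032, 0, 0, 0, 0.032, 0, 0, 0, 0.032, 0, 0, 0, 0, 0, 0, 0, 0, 0, -0.02, 0, 0, 0, -0.03, 0]}}

```text
clock: 24.28
eef_pos: [583.0, -14.7, 111.5]
tcp_rot: [3.134, 0.0, 1.577]
contact_force: [0.4, 0.2, 0.7]
opening: 0.73
```

Emit:
{"name": "servo_tool", "arguments": {"series": [0, 0, -0.03, 0, 0, 0, -0.019, 0, 0, 0, 0, 0, 0, 0, 0, 0]}}

```text
clock: 24.62
eef_pos: [579.5, -14.6, 59.7]
tcp_rot: [-3.141, -0.0, 1.577]
contact_force: [0.2, 0.6, 0.4]
opening: 0.723
```

Emit:
{"name": "servo_tool", "arguments": {"series": [0, 0, 0, 0, 0, 0, 0, 0, 0, 0, 0, 0, 0, 0, 0, 0, 0, 0, 0, 0, 0, 0, 0, 0], "gripper": 0, "newtons": 30}}

```text
clock: 25.12
eef_pos: [581.0, -14.6, 60.4]
tcp_rot: [3.139, 0.0, 1.577]
contact_force: [2.8, -0.7, 5.2]
opening: 0.378
```

Emit:
{"name": "servo_tool", "arguments": {"series": [0, 0, 0.01, 0, 0, 0, 0.03, 0, 0, 0, 0.03, 0, 0, 0, 0.03, 0, 0, 0, 0, 0, 0, 0, 0, 0]}}

```text
clock: 25.62
eef_pos: [580.3, -14.5, 161.2]
tcp_rot: [3.139, 0.0, 1.577]
contact_force: [0.3, -0.0, -1.6]
opening: 0.383
```

Emit:
{"name": "servo_tool", "arguments": {"series": [-0.03, 0, 0, 0, -0.034, 0, 0, 0, -0.034, 0, 0, 0, -0.036, -0.01, 0, 0, -0.036, -0.02, 0, 0, 0, -0.034, 0, 0, 0, -0.034, 0, 0, 0, -0.034, 0, 0]}}

```text
clock: 26.28
eef_pos: [407.8, -147.1, 158.5]
tcp_rot: [-3.14, -0.001, 1.578]
contact_force: [0.7, -0.1, -0.1]
opening: 0.381
```

Emit:
{"name": "servo_tool", "arguments": {"series": [0, -0.034, 0, 0, 0, -0.034, 0, 0, 0, -0.034, 0, 0, 0.026, -0.024, 0, 0, 0.026, -0.024, 0, 0, 0.026, -0.024, 0, 0, 0, 0, 0, 0, 0, 0, 0, 0]}}

```text
clock: 26.95
eef_pos: [487.4, -320.8, 157.4]
tcp_rot: [-3.139, -0.002, 1.576]
contact_force: [-0.6, -0.2, -0.8]
opening: 0.387
```

```bash
python3 - <<'E'
from h import *
np.set_printoptions(precision=1,suppress=True)
s=sense();print(s['eef_pos'],s['contact_force'],s['opening'])
t=cv2.imread('pics/raw_t2.png')
for c,a,r in blobs(t,(50,120,40),(75,255,255),(350,200,400,225),5): print(r,ray('top',[r[0]],70)[0])
E
```

```text
[ 487.4 -320.8  157.4] [-0.6 -0.2 -0.8] 0.3874742834602912
((377.5, 215.5), (3.0, 17.0), 90.0) [ 424.  -337.8   70. ]
```

Emit:
{"name": "servo_tool", "arguments": {"series": [0, 0, -0.02, 0, 0, 0, -0.035, 0, 0, 0, -0.035, 0, 0, 0, -0.03, 0, 0, 0, -0.015, 0, 0, 0, -0.008, 0, 0, 0, 0, 0, 0, 0, 0, 0]}}

```text
clock: 27.62
eef_pos: [486.9, -319.7, 16.1]
tcp_rot: [-3.14, -0.001, 1.577]
contact_force: [-0.3, -1.1, 0.1]
opening: 0.385
```

Emit:
{"name": "servo_tool", "arguments": {"series": [0, 0, 0, 0, 0, 0, 0, 0, 0, 0, 0, 0, 0, 0, 0, 0], "gripper": 0.055}}

```text
clock: 27.95
eef_pos: [488.1, -320.8, 17.0]
tcp_rot: [3.141, 0.001, 1.577]
contact_force: [-0.6, 0.8, 0.4]
opening: 0.649
```

Emit:
{"name": "servo_tool", "arguments": {"series": [0, 0, 0.02, 0, 0, 0, 0.035, 0, 0, 0, 0.035, 0, 0, 0, 0.035, 0, 0, 0, 0.02, 0, -0.02, 0.02, 0, 0, -0.03, 0.03, 0, 0, -0.03, 0.036, 0, 0]}}

```text
clock: 28.62
eef_pos: [410.9, -238.9, 161.9]
tcp_rot: [3.14, 0.001, 1.576]
contact_force: [-1.1, 1.2, 0.3]
opening: 0.642
```

Emit:
{"name": "servo_tool", "arguments": {"series": [0, 0.036, 0, 0, 0, 0.036, 0, 0, 0, 0.036, 0, 0, 0, 0.036, 0, 0, 0, 0.036, 0, 0, 0, 0.036, 0, 0, 0, 0.036, 0, 0, 0, 0.036, 0, 0]}}

```text
clock: 29.28
eef_pos: [411.4, 50.7, 161.8]
tcp_rot: [3.14, -0.0, 1.577]
contact_force: [1.5, 0.5, 0.4]
opening: 0.648
```

```bash
python3 - <<'E'
from h import *
np.set_printoptions(precision=1,suppress=True)
s=sense();print(s['eef_pos'],s['contact_force'],s['opening'])
spring('scene',(476,371,50));spring('top',(476,371,50),11,'b1.png')
a=shot('scene','b2.png',(100,70,250,230),4);b=cv2.imread('pics/raw_b1.png')[140:240,100:230];t=cv2.imread('pics/raw_b1.png')[150:230,320:420]
r=np.vstack([cv2.resize(b,(200,154)),cv2.resize(t,(200,160))]);a=cv2.resize(a,(560,600));r=cv2.copyMakeBorder(r,0,600-r.shape[0],0,0,0)
cv2.imwrite('pics/b3.png',np.hstack([a,r]))
E
```

```text
[411.4  50.7 161.8] [1.5 0.5 0.4] 0.6482108533552341
scene 105.0 (np.int64(370), np.int64(276)) (369.6857142857143, 276.67619047619047) [478.2 371.5  50. ]
top 83.0 (np.int64(146), np.int64(204)) (145.7710843373494, 203.9156626506024) [474.9 372.5  50. ]
```

View pics/b3.png

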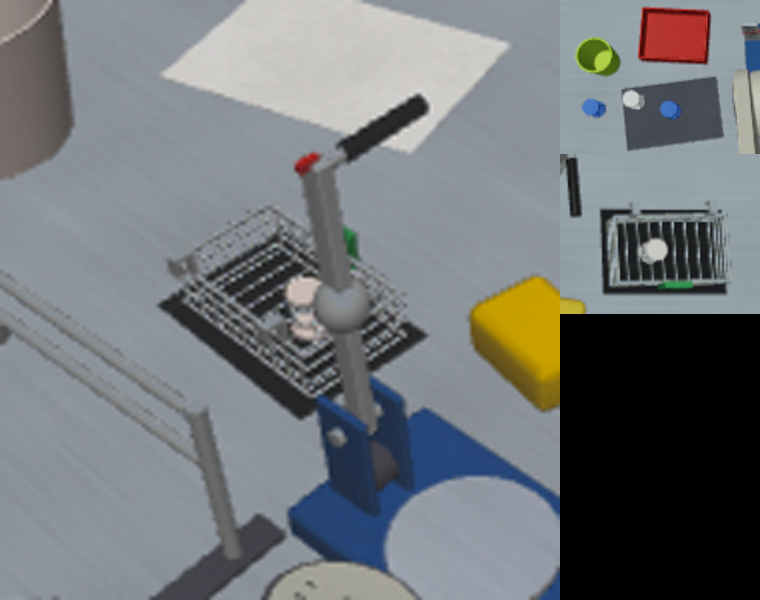

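Spring A stands in the basket, at small top view (655,250), and spring B is unmoved at (476.5,372). The lever is still raised. Now spring B, with a narrower opening because of the blue neighbours.

Emit:
{"name": "servo_tool", "arguments": {"series": [0, 0.03, 0, 0, 0, 0.036, 0, 0, 0, 0.036, 0, 0, 0.01, 0.036, 0, 0, 0.015, 0.036, 0, 0, 0.015, 0.036, 0, 0, 0.015, 0.036, 0, 0, 0.01, 0.036, 0, 0], "gripper": 0.052}}

```text
clock: 30.1
eef_pos: [478.3, 331.8, 161.5]
tcp_rot: [3.14, -0.0, 1.576]
contact_force: [1.1, -0.8, 0.9]
opening: 0.61
```

Emit:
{"name": "servo_tool", "arguments": {"series": [0, 0.03, 0, 0, 0, 0.008, 0, 0, 0, 0, 0, 0, 0, 0, 0, 0]}}

```text
clock: 30.43
eef_pos: [476.5, 367.6, 160.9]
tcp_rot: [-3.141, 0.001, 1.577]
contact_force: [-0.6, -0.3, 0.1]
opening: 0.605
```

Emit:
{"name": "servo_tool", "arguments": {"series": [0, 0.0044, -0.02, 0, 0, 0, -0.035, 0, 0, 0, -0.035, 0, 0, 0, 0, 0, 0, 0, 0, 0]}}

```text
clock: 30.85
eef_pos: [475.6, 370.7, 70.4]
tcp_rot: [-3.138, 0.003, 1.576]
contact_force: [0.1, -0.7, 0.4]
opening: 0.608
```

```bash
python3 - <<'E'
from h import *
s=sense();print(s['eef_pos'],s['contact_force']);spring('scene',(476,371,50),11)
E
```

```text
[475.57351443 370.71599654  70.36586308] [ 0.09091035 -0.72904501  0.40463059]
scene 105.0 (np.int64(370), np.int64(276)) (369.6857142857143, 276.67619047619047) [478.18041306 371.46928195  50.        ]
```

Emit:
{"name": "servo_tool", "arguments": {"series": [0.0005, 0.001, -0.02, 0, 0, 0, -0.025, 0, 0, 0, -0.012, 0, 0, 0, -0.005, 0, 0, 0, 0, 0, 0, 0, 0, 0]}}

```text
clock: 31.4
eef_pos: [477.8, 374.7, 10.6]
tcp_rot: [3.141, -0.001, 1.577]
contact_force: [0.2, 0.3, -0.1]
opening: 0.61
```

Emit:
{"name": "servo_tool", "arguments": {"series": [0, 0, 0, 0, 0, 0, 0, 0, 0, 0, 0, 0, 0, 0, 0, 0, 0, 0, 0, 0], "gripper": 0}}

```text
clock: 31.82
eef_pos: [477.8, 374.9, 10.7]
tcp_rot: [3.14, -0.001, 1.577]
contact_force: [-0.5, -0.8, 6.6]
opening: 0.382
```

Emit:
{"name": "servo_tool", "arguments": {"series": [0, 0, 0.01, 0, 0, 0, 0.03, 0, 0, 0, 0.035, 0, 0, 0, 0.035, 0, 0, 0, 0.03, 0, 0, 0, 0, 0]}}

```text
clock: 32.32
eef_pos: [479.9, 376.7, 156.7]
tcp_rot: [3.134, -0.006, 1.577]
contact_force: [1.5, 0.3, -1.0]
opening: 0.386
```

Emit:
{"name": "servo_tool", "arguments": {"series": [-0.01, -0.02, 0, 0, -0.01, -0.035, 0, 0, -0.01, -0.035, 0, 0, -0.01, -0.035, 0, 0, -0.01, -0.035, 0, 0, -0.01, -0.035, 0, 0, 0, -0.035, 0, 0, 0, -0.035, 0, 0]}}

```text
clock: 32.98
eef_pos: [416.0, 108.0, 149.7]
tcp_rot: [3.141, -0.0, 1.578]
contact_force: [0.2, -0.2, -0.5]
opening: 0.384
```

Emit:
{"name": "servo_tool", "arguments": {"series": [0, -0.035, 0, 0, 0, -0.035, 0, 0, 0, -0.035, 0, 0, 0, -0.02, 0, 0, 0, 0, 0, 0, 0, 0, 0, 0]}}

```text
clock: 33.48
eef_pos: [416.9, -16.4, 149.6]
tcp_rot: [3.141, -0.0, 1.574]
contact_force: [1.0, -0.1, -0.5]
opening: 0.381
```

Emit:
{"name": "servo_tool", "arguments": {"series": [0.03, 0.0015, 0, 0, 0.034, 0, 0, 0, 0.034, 0, 0, 0, 0.034, 0, 0, 0, 0.03, 0, 0, 0, 0, 0, 0, 0, 0, 0, -0.02, 0, 0, 0, -0.03, 0]}}

```text
clock: 34.15
eef_pos: [581.4, -12.6, 101.1]
tcp_rot: [3.136, -0.0, 1.578]
contact_force: [0.0, -0.3, -2.1]
opening: 0.383
```

Emit:
{"name": "servo_tool", "arguments": {"series": [0, 0, -0.025, 0, 0, 0, -0.009, 0, 0, 0, -0.003, 0, 0, 0, 0, 0, 0, 0, 0, 0]}}

```text
clock: 34.57
eef_pos: [579.9, -13.7, 63.5]
tcp_rot: [3.14, 0.0, 1.577]
contact_force: [0.3, 0.8, 0.2]
opening: 0.384
```

Emit:
{"name": "servo_tool", "arguments": {"series": [-0.001, -0.001, -0.002, 0, 0, 0, -0.001, 0, 0, 0, 0, 0, 0, 0, 0, 0]}}

```text
clock: 34.9
eef_pos: [578.8, -15.2, 60.1]
tcp_rot: [3.14, 0.0, 1.577]
contact_force: [1.6, 0.2, 1.4]
opening: 0.391
```

Emit:
{"name": "servo_tool", "arguments": {"series": [0, 0, 0, 0, 0, 0, 0, 0, 0, 0, 0, 0, 0, 0, 0, 0], "gripper": 0.06}}

```text
clock: 35.23
eef_pos: [577.9, -15.1, 59.2]
tcp_rot: [-3.141, 0.0, 1.577]
contact_force: [-0.4, 0.6, -0.1]
opening: 0.701
```

Emit:
{"name": "servo_tool", "arguments": {"series": [0, 0, 0.01, 0, 0, 0, 0.03, 0, 0, 0, 0.04, 0, -0.03, 0, 0.04, 0, -0.035, 0, 0.03, 0, -0.035, 0, 0.03, 0, -0.035, 0, 0.03, 0, -0.035, 0, 0.03, 0]}}

```text
clock: 35.9
eef_pos: [424.6, -15.1, 282.7]
tcp_rot: [3.141, 0.0, 1.577]
contact_force: [-0.1, -0.2, 0.1]
opening: 0.707
```

Emit:
{"name": "servo_tool", "arguments": {"series": [0, -0.03, 0.03, 0, 0, -0.03, 0.03, 0, 0, -0.03, 0.03, 0, 0, -0.025, 0.01, 0, 0, 0, 0, 0, 0, 0, 0, 0]}}

```text
clock: 36.4
eef_pos: [426.4, -129.4, 380.6]
tcp_rot: [3.14, 0.0, 1.574]
contact_force: [-0.5, 0.1, 0.1]
opening: 0.708
```

```bash
python3 - <<'E'
from h import *
np.set_printoptions(precision=1,suppress=True)
s=sense();print(s['eef_pos'],s['contact_force'],s['tcp_rot'])
spring('scene',(579,-15,100),9,'d1.png')
im=cv2.imread('pics/raw_d1.png')
for c,a,r in blobs(im,(0,0,0),(180,255,40),(185,80,220,118),8): print(r)
im=cv2.imread('pics/raw_s1.png')
for c,a,r in blobs(im,(0,0,0),(180,255,40),(185,80,220,118),8): print('start',r)
E
```

```text
[ 426.4 -129.4  380.6] [-0.5  0.1  0.1] [3.1 0.  1.6]
scene 75.0 (np.int64(226), np.int64(202)) (226.04, 202.54666666666665) [579.6 -14.4 100. ]
((202.99996948242188, 104.50001525878906), (4.4684157371521, 23.57316780090332), 65.77225494384766)
start ((200.8024444580078, 103.92195129394531), (2.8150293827056885, 22.470848083496094), 57.09476089477539)
```

Emit:
{"name": "servo_tool", "arguments": {"series": [0.03, -0.002, 0, 0, 0.035, -0.002, 0, 0, 0.03, -0.001, 0, 0, 0, 0, 0, 0, 0, 0, -0.025, 0, 0, 0, -0.03, 0, 0, 0, -0.023, 0, 0, 0, 0, 0]}}

```text
clock: 37.12
eef_pos: [518.1, -131.5, 296.1]
tcp_rot: [-3.132, -0.003, 1.578]
contact_force: [-0.8, 0.9, -0.8]
opening: 0.704
```

Emit:
{"name": "servo_tool", "arguments": {"series": [0, 0, 0, 0, 0, 0, 0, 0]}}

```text
clock: 37.28
eef_pos: [521.8, -133.0, 302.6]
tcp_rot: [3.141, 0.0, 1.578]
contact_force: [0.5, -0.2, -0.1]
opening: 0.704
```

Emit:
{"name": "servo_tool", "arguments": {"series": [0, 0, 0, 0, 0, 0, 0, 0, 0, 0, 0, 0, 0, 0, 0, 0, 0, 0, 0, 0, 0, 0, 0, 0, 0, 0, 0, 0], "gripper": 0, "newtons": 25}}

```text
clock: 37.87
eef_pos: [521.9, -133.8, 302.4]
tcp_rot: [3.14, 0.001, 1.577]
contact_force: [-1.2, 0.1, 6.2]
opening: 0.153
```

Emit:
{"name": "servo_tool", "arguments": {"series": [-0.0003, 0.0075, 0, 0, -0.0008, 0.0285, -0.0019, 0, -0.0008, 0.028, -0.0056, 0, -0.0008, 0.027, -0.0092, 0, -0.0008, 0.0256, -0.0126, 0, -0.0007, 0.0238, -0.0158, 0, -0.0006, 0.0215, -0.0188, 0, 0, 0, 0, 0]}}

```text
clock: 38.53
eef_pos: [516.0, 31.5, 235.0]
tcp_rot: [-3.14, -0.002, 1.579]
contact_force: [1.7, 2.8, -0.7]
opening: 0.154
```

Emit:
{"name": "servo_tool", "arguments": {"series": [-0.0006, 0.0189, -0.0214, 0, -0.0005, 0.016, -0.0237, 0, -0.0004, 0.0128, -0.0256, 0, -0.0003, 0.0094, -0.027, 0, 0, 0, 0, 0, 0, 0, 0, 0]}}

```text
clock: 39.03
eef_pos: [514.3, 85.4, 138.2]
tcp_rot: [-3.139, 0.001, 1.578]
contact_force: [0.8, -2.7, -4.2]
opening: 0.156
```

Emit:
{"name": "servo_tool", "arguments": {"series": [-0.0001, 0.004, -0.02, 0, 0, 0.002, -0.015, 0, 0, 0.001, -0.01, 0, 0, 0.0005, -0.005, 0, 0, 0, 0, 0, 0, 0, 0, 0, 0, 0, 0, 0]}}

```text
clock: 39.62
eef_pos: [514.3, 91.8, 90.1]
tcp_rot: [-3.14, 0.001, 1.577]
contact_force: [-1.3, -6.4, 1.2]
opening: 0.155
```

Same path as before. I lower 6.5 mm to the z that put spring A at the mark, hold and read.

Emit:
{"name": "servo_tool", "arguments": {"series": [0, 0, -0.003, 0, 0, 0, -0.0035, 0, 0, 0, 0, 0, 0, 0, 0, 0, 0, 0, 0, 0, 0, 0, 0, 0, 0, 0, 0, 0, 0, 0, 0, 0]}}

```text
clock: 40.28
eef_pos: [514.3, 91.9, 83.9]
tcp_rot: [-3.14, 0.001, 1.577]
contact_force: [-2.6, -6.8, 3.3]
opening: 0.152
```

```bash
python3 - <<'E'
from h import *
s=sense();print(s['eef_pos'],s['contact_force'])
a=shot('scene','e1.png',(165,180,285,260),4)
cv2.imwrite('pics/n9.png',np.hstack([cv2.resize(needle('e1.png'),(320,320)),a]))
n8=cv2.resize(cv2.imread('pics/n8.png'),(320,320));a8=cv2.resize(cv2.imread('pics/raw_s8.png')[180:260,165:285],None,fx=4,fy=4,interpolation=cv2.INTER_CUBIC)
cv2.imwrite('pics/n9.png',cv2.resize(np.vstack([cv2.imread('pics/n9.png'),np.hstack([n8,a8])]),None,fx=.9,fy=.9))
E
```

```text
[514.34478866  91.88230584  83.88487751] [-2.59572465 -6.80610796  3.26704241]
```

View pics/n9.png

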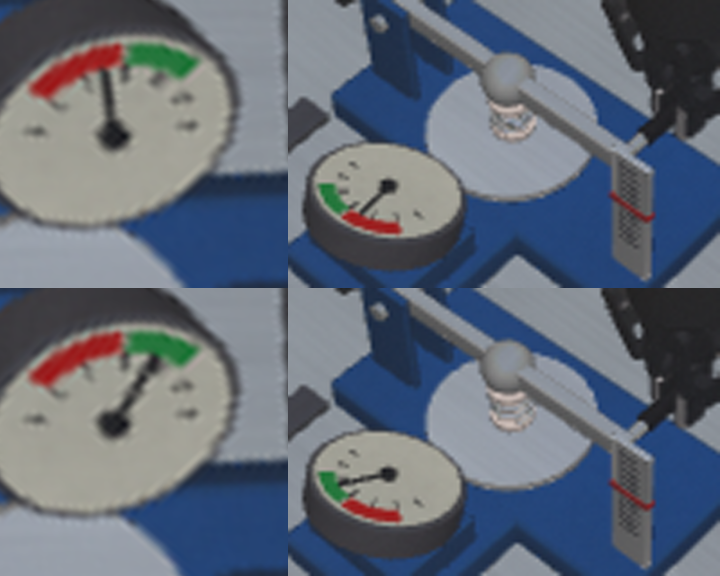

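The top row is now: the needle is in the red (~1.15), so spring B is tired. The bottom row is spring A's hold: mid-green (~1.8), good, and both were taken at the same lever height. I raise the lever.

Emit:
{"name": "servo_tool", "arguments": {"series": [0.0001, -0.0004, 0.0132, 0, 0.0001, -0.0032, 0.0262, 0, 0.0002, -0.0069, 0.0277, 0, 0.0003, -0.0105, 0.0266, 0, 0.0004, -0.0138, 0.025, 0, 0.0005, -0.017, 0.023, 0, 0.0006, -0.0198, 0.0206, 0, 0, 0, 0, 0]}}

```text
clock: 41.0
eef_pos: [517.4, 21.3, 250.9]
tcp_rot: [3.139, -0.004, 1.575]
contact_force: [-9.3, 15.0, 17.1]
opening: 0.153
```

Emit:
{"name": "servo_tool", "arguments": {"series": [0.0007, -0.0223, 0.0179, 0, 0.0007, -0.0244, 0.0148, 0, 0.0008, -0.0261, 0.0115, 0, 0.0008, -0.0274, 0.0081, 0, 0.0008, -0.0282, 0.0044, 0, 0.0008, -0.0264, 0.0008, 0, 0, 0, 0, 0, 0, 0, 0, 0]}}

```text
clock: 41.67
eef_pos: [523.1, -135.8, 306.4]
tcp_rot: [3.136, 0.002, 1.575]
contact_force: [-0.6, -2.8, 16.1]
opening: 0.151
```

Emit:
{"name": "servo_tool", "arguments": {"series": [0, 0, 0, 0, 0, 0, 0, 0, 0, 0, 0, 0, 0, 0, 0, 0], "gripper": 0.062}}

```text
clock: 42.0
eef_pos: [521.4, -133.2, 303.1]
tcp_rot: [-3.141, -0.0, 1.577]
contact_force: [-0.7, 0.2, 0.7]
opening: 0.716
```

Emit:
{"name": "servo_tool", "arguments": {"series": [0, 0, 0.02, 0, 0, 0, 0.03, 0, -0.02, 0, 0.02, 0, -0.04, 0, 0, 0, -0.04, 0.01, 0, 0, 0, 0.035, -0.01, 0, 0, 0.035, -0.03, 0, 0, 0.035, -0.03, 0]}}

```text
clock: 42.67
eef_pos: [421.6, -24.3, 309.4]
tcp_rot: [3.138, 0.0, 1.575]
contact_force: [1.1, -0.3, -0.3]
opening: 0.729
```

Emit:
{"name": "servo_tool", "arguments": {"series": [0, 0.007, -0.04, 0, 0, 0, -0.04, 0, 0, 0, -0.04, 0, 0, 0, -0.03, 0, 0, 0, 0, 0, 0, 0, 0, 0]}}

```text
clock: 43.17
eef_pos: [420.6, -17.9, 158.3]
tcp_rot: [-3.138, -0.0, 1.577]
contact_force: [-0.1, -0.4, 0.7]
opening: 0.727
```

```bash
python3 - <<'E'
from h import *
s=sense();print(s['eef_pos'],s['contact_force'])
spring('scene',(579,-15,96),9,'f1.png');spring('top',(579,-15,96),9,'f2.png')
for c,a,r in blobs(cv2.imread('pics/raw_f1.png'),(0,0,0),(180,255,40),(185,80,220,118),8): print(r)
E
```

```text
[420.57779004 -17.90020651 158.31836962] [-0.05638217 -0.37864244  0.7448395 ]
scene 79.0 (np.int64(226), np.int64(203)) (226.39240506329114, 203.56962025316454) [579.20767455 -13.78497862  96.        ]
top 86.0 (np.int64(271), np.int64(166)) (270.77906976744185, 166.63953488372093) [575.99218455 -14.2862907   96.        ]
```

Emit:
{"name": "servo_tool", "arguments": {"series": [0.03, 0.0035, 0, 0, 0.032, 0, 0, 0, 0.032, 0, 0, 0, 0.032, 0, 0, 0, 0.032, 0, 0, 0, 0, 0, 0, 0, 0, 0, -0.02, 0, 0, 0, -0.03, 0]}}

```text
clock: 43.93
eef_pos: [583.8, -14.9, 113.4]
tcp_rot: [3.132, 0.0, 1.577]
contact_force: [-0.8, 0.6, 0.5]
opening: 0.73
```

Emit:
{"name": "servo_tool", "arguments": {"series": [0, 0, -0.03, 0, 0, 0, -0.019, 0, 0, 0, 0, 0, 0, 0, 0, 0]}}

```text
clock: 44.27
eef_pos: [580.1, -14.7, 61.3]
tcp_rot: [3.141, 0.0, 1.577]
contact_force: [0.7, 0.6, -0.2]
opening: 0.726
```

Emit:
{"name": "servo_tool", "arguments": {"series": [0, 0, 0, 0, 0, 0, 0, 0, 0, 0, 0, 0, 0, 0, 0, 0, 0, 0, 0, 0, 0, 0, 0, 0], "gripper": 0, "newtons": 30}}

```text
clock: 44.77
eef_pos: [581.1, -14.7, 61.1]
tcp_rot: [3.138, 0.0, 1.577]
contact_force: [2.2, -0.2, 6.9]
opening: 0.384
```

Emit:
{"name": "servo_tool", "arguments": {"series": [0, 0, 0.01, 0, 0, 0, 0.03, 0, 0, 0, 0.03, 0, 0, 0, 0.03, 0, 0, 0, 0, 0, 0, 0, 0, 0]}}

```text
clock: 45.27
eef_pos: [580.3, -14.6, 162.0]
tcp_rot: [3.139, 0.0, 1.577]
contact_force: [0.2, 0.1, -1.5]
opening: 0.386
```

Emit:
{"name": "servo_tool", "arguments": {"series": [-0.032, 0, 0, 0, -0.032, 0, 0, 0, -0.032, 0, 0, 0, -0.032, 0, 0, 0, -0.032, 0, 0, 0, 0, 0.03, 0, 0, 0, 0.034, 0, 0, 0, 0.034, 0, 0]}}

```text
clock: 45.93
eef_pos: [417.8, 83.7, 159.1]
tcp_rot: [-3.139, 0.0, 1.575]
contact_force: [1.6, 0.5, -1.3]
opening: 0.383
```

Emit:
{"name": "servo_tool", "arguments": {"series": [0, 0.034, 0, 0, 0, 0.034, 0, 0, 0, 0.034, 0, 0, 0, 0.034, 0, 0, 0.02, 0.034, 0, 0, 0.033, 0.034, 0, 0, 0.033, 0, 0, 0, 0.033, 0, 0, 0]}}

```text
clock: 46.6
eef_pos: [534.3, 284.8, 158.3]
tcp_rot: [-3.139, 0.001, 1.581]
contact_force: [0.6, -0.8, -1.2]
opening: 0.384
```

Emit:
{"name": "servo_tool", "arguments": {"series": [0.033, 0, 0, 0, 0.033, 0, 0, 0, 0, 0, 0, 0, 0, 0, 0, 0]}}

```text
clock: 46.93
eef_pos: [600.6, 282.5, 157.8]
tcp_rot: [-3.139, 0.001, 1.576]
contact_force: [-0.5, 0.3, -1.0]
opening: 0.385
```

Emit:
{"name": "servo_tool", "arguments": {"series": [0.006, 0.007, -0.02, 0, 0, 0, -0.035, 0, 0, 0, -0.035, 0, 0, 0, -0.03, 0, 0, 0, -0.015, 0, 0, 0, -0.007, 0, 0, 0, 0, 0, 0, 0, 0, 0]}}

```text
clock: 47.6
eef_pos: [606.9, 290.6, 19.0]
tcp_rot: [3.141, -0.0, 1.577]
contact_force: [0.4, 0.6, -0.8]
opening: 0.384
```

Emit:
{"name": "servo_tool", "arguments": {"series": [0, 0, 0, 0, 0, 0, 0, 0, 0, 0, 0, 0, 0, 0, 0, 0], "gripper": 0.055}}

```text
clock: 47.93
eef_pos: [607.3, 290.5, 19.1]
tcp_rot: [3.14, -0.001, 1.577]
contact_force: [0.6, 0.4, 0.2]
opening: 0.644
```

Emit:
{"name": "servo_tool", "arguments": {"series": [0, 0, 0.02, 0, 0, 0, 0.035, 0, 0, 0, 0.035, 0, 0, 0, 0.035, 0, 0, 0, 0.02, 0, -0.03, 0, 0.02, 0, -0.036, 0, 0.02, 0, -0.036, 0, 0.02, 0]}}

```text
clock: 48.6
eef_pos: [503.7, 290.0, 224.0]
tcp_rot: [3.141, -0.0, 1.576]
contact_force: [0.1, 1.5, 0.1]
opening: 0.646
```

Emit:
{"name": "servo_tool", "arguments": {"series": [-0.036, 0, 0.02, 0, -0.036, 0.02, 0.02, 0, -0.036, 0.036, 0, 0, -0.02, 0.036, 0, 0, 0, 0.036, 0, 0, 0, 0.036, 0, 0, 0, 0.036, 0, 0, 0, 0, 0, 0]}}

```text
clock: 49.27
eef_pos: [386.0, 487.6, 261.6]
tcp_rot: [3.14, -0.004, 1.58]
contact_force: [-0.4, -2.9, -0.8]
opening: 0.642
```

```bash
python3 - <<'E'
from h import *
s=sense();print(s['eef_pos'],s['contact_force'])
a=shot('top','z1.png',(90,90,430,280),2.2);b=shot('scene','z2.png')
cv2.imwrite('pics/z3.png',np.hstack([cv2.resize(b[60:384,60:420],(333,300)),cv2.resize(a,(467,300))]) )
a2=cv2.resize(b,None,fx=1.5,fy=1.5);cv2.imwrite('pics/z4.png',a2)
E
```

```text
[385.95512903 487.62899596 261.62011217] [-0.37396332 -2.85585547 -0.75922739]
```

View pics/z3.png

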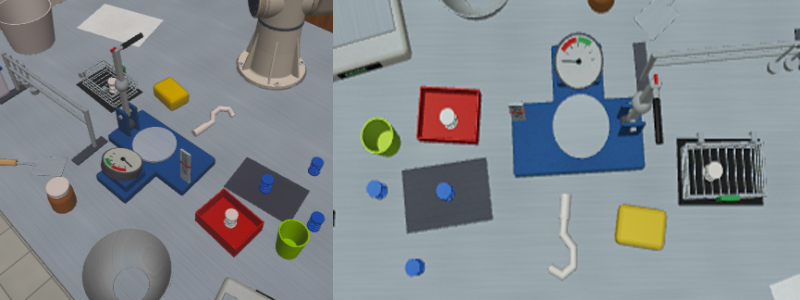

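The last picture shows:
- spring B in the red bin, top view (449,118)
- spring A in the basket, (713,171), with the basket on the mat
- the lever raised and the plate empty
- no white spring left on the sheet
- the bystanders where they were, and the arm clear

I hand in.

```bash
python3 -c "
from rig import sign_off
print(sign_off())"
```

```text
the job is handed in; nothing more can be done
None
```

I finished the job and handed it in at about 49 s on the robot's clock. No verdict was reported.

- **Basket:** I lifted it off the rack and stood it on the black mat. It sat upright, with its middle within a few mm of the mat's middle.
- **Springs:** Two white springs were on the sheet; I left the blue look-alikes alone. I pressed each one to the mark and held it there for over 0.5 s.
    - The spring that stood near the tester reached mid-green (about 1.8) and went in the basket.
    - The other stayed in the red (about 1.15) and went in the red bin.
- **Last checks:** The final pictures showed one spring in each container, the lever raised at about 1.6 rad by the arm's position, and the cup, tub and dough hook where they were. The arm was clear of everything.

**What I couldn't fully confirm:**
- I did not measure the 4 mm set. I judged it from the lever height and dial readings at the mark.
- The two cameras disagreed by about 3 mm in x, so I used the average.
- One automatic check for the lever handle found nothing after the second raise. The final picture showed the lever up.

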